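# Set the rinsed test vessels out to drain

## Task

The rinsed vessels of the film-residue test stand stacked mouth-down on the bench; take the stack apart and set each out to drain, still mouth-down: hang the red cup and the blue cup fully home on the draining pegs of their own colours, stand the steel dish flat inside the round steel drip tray and the green dish flat inside the round green one. Set each thing down gently, drop or topple none, and leave the film reel and the black film canister where they are.

Things in the scene. Friction and masses are not known exactly. Their poses are not given: they have to be found in the camera images.
- steel_dish: bare steel round dish, 66 mm across, 36 mm high, wall 4 mm, mouth down, the lowest of the stack; 75 to 155 g. Origin: centre of its mouth, at the underside as it stands; z up. Its flat closed end is 36 mm above the origin.
- green_dish: green plastic round dish, 54 mm across, 34 mm high, wall 4 mm, mouth down on top of the steel dish; 40 to 85 g. Origin: centre of its mouth, at the underside as it stands; z up. Its flat closed end is 34 mm above the origin.
- red_cup: red plastic measuring cup, mouth down on top of the green dish, 62 mm high, 42 mm across at the closed end (upwards), 48 mm at the mouth; walls 2.5 mm, end 3 mm thick; 25 to 50 g. Origin: centre of the inside face of its closed end; z points out through the closed end (up as it stands). The outer closed end is 3 mm above the origin, the mouth 59 mm below it.
- blue_cup: blue plastic measuring cup, mouth down, the top of the stack, 54 mm high, 33 mm across at the closed end (upwards), 38 mm at the mouth; walls 2.5 mm, end 3 mm thick; 17 to 35 g. Origin: centre of the inside face of its closed end; z points out through the closed end (up as it stands). The outer closed end is 3 mm above the origin, the mouth 51 mm below it.
- red_peg: Red plastic draining peg, one of three 110 mm apart on a rack, in any order (white is spare): rod 12 mm thick, 85 mm long, 16 mm ball at the tip. Origin: top of the tip, 122 mm above the table. z up, y along the rail; foot to tip runs along (-0.423, 0, 0.906), leaning 25 degrees to -x. Home: tip against the inside of the cup's end; let go, the cup swings up to 20 degrees about the tip and hangs.
- blue_peg: Blue plastic draining peg, one of three 110 mm apart on a rack, in any order (white is spare): rod 12 mm thick, 85 mm long, 16 mm ball at the tip. Origin: top of the tip, 122 mm above the table. z up, y along the rail; foot to tip runs along (-0.423, 0, 0.906), leaning 25 degrees to -x. Home: tip against the inside of the cup's end; let go, the cup swings up to 20 degrees about the tip and hangs.
- steel_tray: round steel drip tray fixed on the bench, 100 mm across, inside 92 mm, with five low dark ribs, for the steel dish. Origin: centre of its underside, on the table; z is up. A dish stands on the ribs, 6 mm above the origin; the lip is 11 mm high.
- green_tray: round green plastic drip tray fixed on the bench, 84 mm across, inside 76 mm, with five low grey ribs, for the green dish. Origin: centre of its underside, on the table; z is up. A dish stands on the ribs, 6 mm above the origin; the lip is 11 mm high.
- film_reel: black microfilm reel lying flat, 92 mm across, 19 mm high, not to be moved. Origin: centre of its underside; z is up.
- film_can: upright black film canister, 34 mm across, 50 mm high, not to be moved. Origin: centre of its underside; z is up.

How it is judged (in metres and radians):
At the end, for the whole second after the job is handed in: Each cup hangs mouth-down on the peg of its own colour, origin within 18 mm of the peg's tip; the steel dish stands level (0.08 rad) on the ribs in the steel tray and the green dish in the green tray, within 15 mm of the tray's centre; all released and at rest (distance between red_cup and red_peg below 0.018 m and angle between each of red_cup, blue_cup's own z axis and vertical below 0.8 rad and linear speed of each of red_cup, blue_cup, steel_dish, green_dish below 0.02 m/s and angular speed of each of red_cup, blue_cup, steel_dish, green_dish below 0.2 rad/s and contact force between each of red_cup, blue_cup, steel_dish, green_dish and the fingers below 0.1 N and distance between blue_cup and blue_peg below 0.018 m and horizontal distance between steel_dish and steel_tray below 0.015 m and z of steel_dish in the frame of steel_tray between 0.003 and 0.009 m and angle between each of steel_dish, green_dish's own z axis and vertical below 0.08 rad and horizontal distance between green_dish and green_tray below 0.015 m and z of green_dish in the frame of green_tray between 0.003 and 0.009 m); the robot touches nothing.
It fails at once if a vessel is dropped: it moves faster than 0.7 m/s (a fall of some 25 mm) out of the fingers ((contact force between steel_dish and the fingers below 0.05 N and linear speed of steel_dish above 0.7 m/s) or (contact force between green_dish and the fingers below 0.05 N and linear speed of green_dish above 0.7 m/s) or (contact force between red_cup and the fingers below 0.05 N and linear speed of red_cup above 0.7 m/s) or (contact force between blue_cup and the fingers below 0.05 N and linear speed of blue_cup above 0.7 m/s)).
It fails at once if a vessel topples: a dish leans over 0.6 rad or a cup over 1.2 rad (angle between any of steel_dish, green_dish's own z axis and vertical above 0.6 rad or angle between any of red_cup, blue_cup's own z axis and vertical above 1.2 rad).
It fails at once if the film reel is shifted by more than 20 mm (distance of film_reel from where it was at the start of the episode above 0.02 m).
It fails at once if the film canister is shifted by more than 20 mm (distance of film_can from where it was at the start of the episode above 0.02 m).
It also fails if it takes over 128 s, if anything falls off the work surface, if the arm or the gripper's body presses on something with over 40 N, if the wrist force passes 120 N, or if a joint passes its speed limit or range.

## Robot

A 6-joint arm with a two-finger parallel gripper is mounted at the origin on the work surface. World frame = base frame: x ahead of the robot, y to its left, z up, the work surface at z = 0. Lengths are in mm, angles in rad, forces in N, time in s.
With the tool pointing down it reaches from about 350 to 975 mm from the base axis. Payload 7.1 kg.
Tool frame: the origin (TCP) lies midway between the tips of the shut fingers; the grasp point (between the pads) lies 19 mm behind it (ctrl.hold_point_z is the distance from the TCP to the grasp point, in mm); x points along the fingers, y is the direction in which the jaws open and shut, and the axes are right-handed (so a half turn about x gives the same grasp; the last joint's range is limited). The gripper opens to 88 mm and grips with 3 to 60 N. Pads are 20 mm wide; open, the fingers measure 115 mm over their backs; the gripper's body (75 mm by 178 mm) begins 61 mm behind the grasp point.
Start: joints at [-1.313, 0.423, 1.63, -0, 1.089, -0.019], TCP at [170.818, -601.187, 222.675] pointing down, gripper open.
Joint ranges: [-3, 3], [-0.9, 2.11], [0.09, 2.58], [-1.31, 4.45], [0.11, 2.69], [-2.54, 2.54]. Speed limits (rad/s): [2.39, 2.39, 3.01, 3.14, 3.14, 3.14].

## Interface

Orientations are given as a rotation vector (axis times angle).
In Python, from workcell import ctrl, get_image, calibration gives the robot as it stands.
- The arm moves only by the tool move_arm, never from a script. Its argument "rows" is a list of rows, each a list of 5 numbers: the shift along the world's x, y, z in mm, then the turn about the world's z in rad, then the closure, from -1 (fully open) to 1 (shut). In form: [[tx, ty, tz, roll, jaw], ...]. A call has 1 to 12 rows; each row is the pose to reach, as a shift and turn from the pose measured when the call began; what a row does not reach only later rows make up. A row lasts 1/8 s, in which the tool goes at most 62.5 mm and 10.7 degrees, less where a joint would pass 70% of its speed; a pose out of reach is approached as far as the arm can. A call with a gripper value outside its range is refused whole. The fingers move at their own pace and stop on an object; the grip force is fixed at half the most. Time passes only in rows, so rows that repeat a pose let the fingers close. It gives the time, the measured TCP pose, the force and the opening at its end, in the units of the state.
- ctrl.get_obs(): the state, without advancing time (a new reading comes with each control period).
- get_image(name): name is "scene" or "top" or "wrist"; returns the picture (400x640x3 uint8, blue, green, red); there is no depth.
- calibration(name): a dict with "fx", "fy", "cx", "cy" (pixels), "D" ([k1, k2, p1, p2, k3] as OpenCV has them; the pictures are not rectified), "view" (4x4, takes a point from world to camera coordinates); the wrist camera has in their place "T_tool_cam" (4x4, takes a point from camera to tool coordinates, whose origin is the TCP and whose axes are the tool frame's). Camera axes: x right, y up, looking along -z (the intrinsics and any distortion apply to the point x, -y, -z); pixel columns grow to the right and rows downward; lengths in mm; the calibration is good to about 2 mm. A picture is of the moment at which its call begins: read the wrist's pose just before it. calibration takes no time and is no camera call.
- ctrl.close_job(): hands the job in, once; it reports no verdict.
The state is a dict: "t": time; "qpos": joint angles; "qvel": joint speeds; "joint_torque": joint torques, N m; "ee_pos": TCP position; "orientation": TCP orientation; "ft_force": force on the tool from outside, world axes, zero at the start; "moment": the same for the moment, N m; "width": finger opening in mm.
Only numpy, scipy, OpenCV 4.12 (cv2) and the standard library are available. Lean on these libraries where they do the work, as an engineer would, in place of code of your own. Each camera call takes 0.05 s, during which the arm holds its last target.

## Working session

There is one attempt and no reset: what is moved stays moved. The work goes in short steps, Python scripts to look and compute and a tool call to move; the robot and the scene stay as the last step left them, time stands still between calls to the robot, and variables do not carry over. Pictures are saved under pics/ and viewed, and the job is handed in when it is done.

Besides the shell and the picture viewer there is one more tool, called as name(argument=value, ...), one argument or row to a line, values as JSON. move_arm: Moves the arm, as the interface text tells. Its arguments: {"type":"object","properties":{"rows":{"type":"array"}},"required":["rows"]}

```bash
ls; mkdir -p pics
python3 - <<'E'
from workcell import ctrl, get_image, calibration
import cv2
for n in ("scene","top","wrist"):
    cv2.imwrite(f"pics/{n}0.png",get_image(n)); print(n,calibration(n))
print(ctrl.get_obs(), ctrl.hold_point_z)
E
```

```text
pics
scene {'fx': 393.25339512855976, 'fy': 393.25339512855976, 'cx': 319.6262501397801, 'cy': 194.3700469659996, 'D': array([0.01964119, 0.        , 0.        , 0.        , 0.        ]), 'view': array([[-4.22433989e-01,  9.06361315e-01, -7.66102474e-03,
         2.13153587e+02],
       [-7.32099423e-01, -3.36206887e-01,  5.92448617e-01,
         3.50198862e+02],
       [ 5.34396818e-01,  2.55879065e-01,  8.05571813e-01,
        -1.36779481e+03],
       [ 0.00000000e+00,  0.00000000e+00,  0.00000000e+00,
         1.00000000e+00]])}
top {'fx': 466.2196585798794, 'fy': 466.2196585798794, 'cx': 327.66412242958006, 'cy': 207.17458132140962, 'D': array([-0.0746995,  0.       ,  0.       ,  0.       ,  0.       ]), 'view': array([[-1.09024584e-02, -9.99904700e-01, -8.46919201e-03,
         5.00714030e+01],
       [ 9.87626610e-01, -1.20929260e-02,  1.56356771e-01,
        -5.81049854e+02],
       [-1.56444287e-01, -6.65972621e-03,  9.87664332e-01,
        -1.20045878e+03],
       [ 0.00000000e+00,  0.00000000e+00,  0.00000000e+00,
         1.00000000e+00]])}
wrist {'fx': 336.4441026921084,
[... 500 characters left out ...]
00e+00]])}
{'t': 0.15, 'qpos': array([-1.31296307e+00,  4.23644121e-01,  1.63046422e+00,  4.96816276e-05,
        1.08860075e+00, -1.89809624e-02]), 'qvel': array([-2.24563182e-04, -1.81356048e-03, -1.92256830e-03, -6.62626734e-04,
       -5.37026551e-05, -2.56568454e-03]), 'joint_torque': array([-3.69566897e-04, -5.44980884e+01, -2.73920292e+01,  6.43472769e-02,
        2.04205478e-02, -7.31637624e-05]), 'ee_pos': array([ 170.75371096, -600.80065827,  222.11323484]), 'orientation': array([ 2.07361906,  0.29000501, -2.07380608]), 'ft_force': array([-0.13987361,  0.92763675,  0.48976723]), 'moment': array([-0.0010254 , -0.00180153,  0.00384559]), 'width': 87.49678632674421} 18.700000000000003
```

View pics/scene0.png

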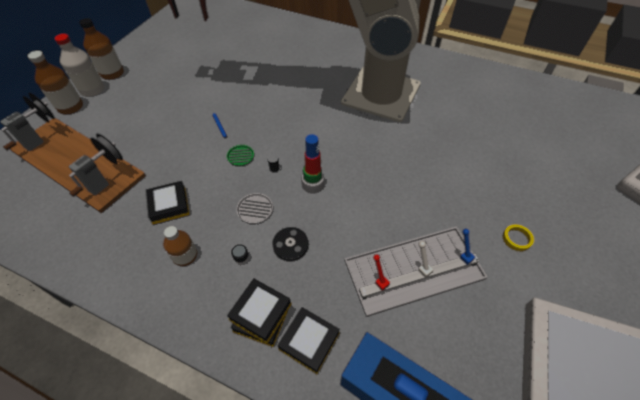

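View pics/top0.png

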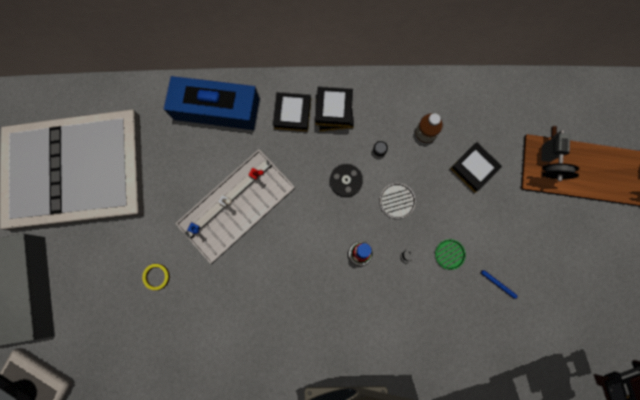

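View pics/wrist0.png

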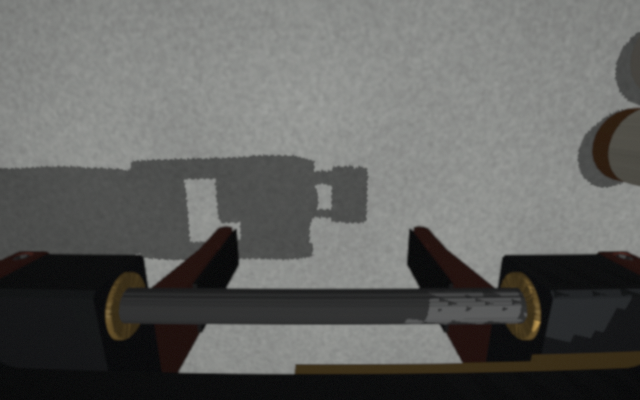

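The stack is at top pixel (360,250) and scene pixel (312,160). The rack has red, white and blue pegs, the steel tray is at top (397,201), the green tray at (450,254) and the reel at (346,180). There are two small dark cylinders, at top (406,255) and (380,148). I'll zoom in on these and measure.

```bash
cat > h.py <<'E'
import numpy as np, cv2
from workcell import ctrl, get_image, calibration
def K(c): return np.array([[c['fx'],0,c['cx']],[0,c['fy'],c['cy']],[0,0,1]])
def view(n):
    c=calibration(n)
    if n!='wrist': return c,c['view']
    o=ctrl.get_obs(); T=np.eye(4); T[:3,:3]=cv2.Rodrigues(o['orientation'])[0]; T[:3,3]=o['ee_pos']
    return c,np.linalg.inv(T@c['T_tool_cam'])
def ray(n,uv,cv=None):
    c,V=cv or view(n)
    p=cv2.undistortPoints(np.array([[uv]],float),K(c),c['D'])[0,0]
    R=V[:3,:3]; return -R.T@V[:3,3], R.T@np.array([p[0],-p[1],-1.])
def onz(n,uv,z,cv=None):
    o,d=ray(n,uv,cv); return o+d*(z-o[2])/d[2]
def tri(rs):
    A=np.zeros((3,3));b=np.zeros(3)
    for o,d in rs:
        d=d/np.linalg.norm(d);P=np.eye(3)-np.outer(d,d);A+=P;b+=P@o
    x=np.linalg.solve(A,b)
    return x,[float(np.linalg.norm((np.eye(3)-np.outer(d,d)/(d@d))@(x-o))) for o,d in rs]
def proj(n,P,cv=None):
    c,V=cv or view(n)
    q=V[:3,:3]@np.asarray(P,float)+V[:3,3]
    return cv2.projectPoints(np.array([[q[0],-q[1],-q[2]]]),np.zeros(3),np.zeros(3),K(c),c['D'])[0][0,0]
def crop(img,x,y,w,h,s,f):
    cv2.imwrite(f,cv2.resize(img[y:y+h,x:x+w],None,fx=s,fy=s,interpolation=cv2.INTER_CUBIC))
E
python3 - <<'E'
from h import *
s=cv2.imread('pics/scene0.png');t=cv2.imread('pics/top0.png')
a=cv2.resize(t[140:270,165:305],None,fx=4,fy=4,interpolation=2)
cv2.imwrite('pics/rt.png',a)
crop(t,320,130,155,150,5,'pics/st.png')
crop(s,215,125,125,145,4,'pics/ss.png')
crop(s,340,220,160,100,5,'pics/rs.png')
E
```

```text
(no output)
```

View pics/rt.png

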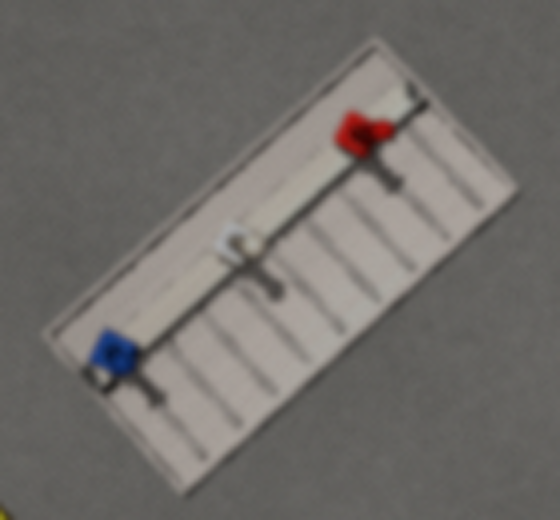

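View pics/st.png

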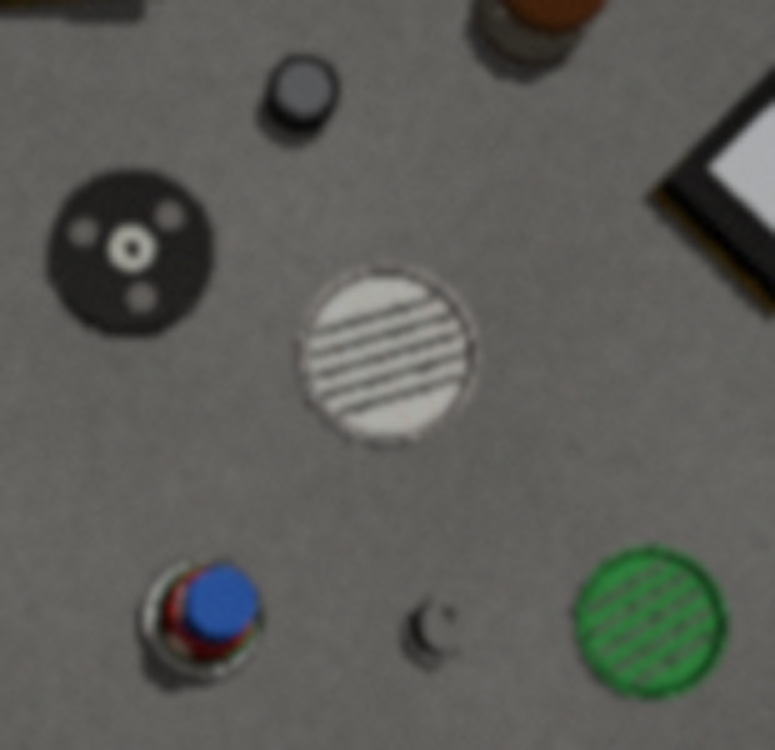

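View pics/ss.png

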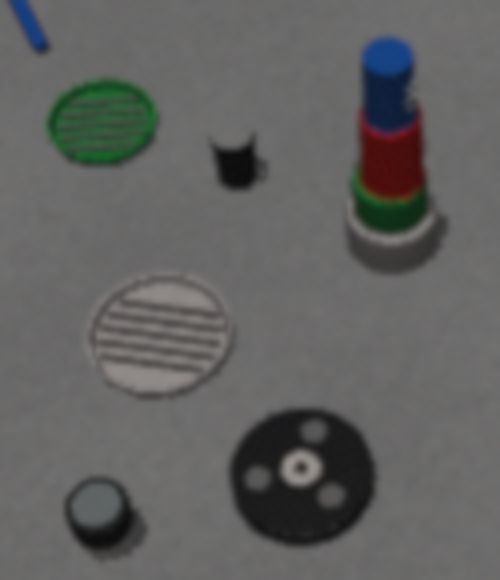

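View pics/rs.png

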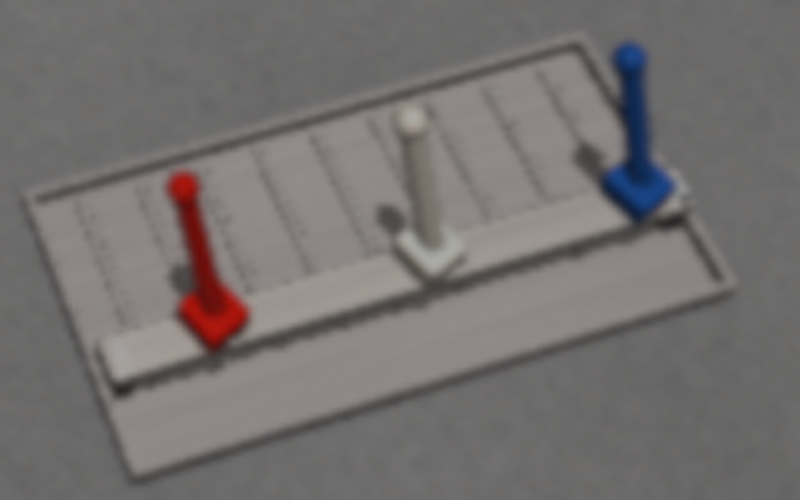

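Run:
```python
from h import *
np.set_printoptions(precision=1,suppress=True)
def px(p,s,x,y): return ((p[0]+.5)/s-.5+x,(p[1]+.5)/s-.5+y)
S={'red':((183,187),(384,131)),'white':((410,120),(256,242)),'blue':((630,58),(118,349))}
for k,(a,b) in S.items():
    a=px(a,5,340,220);b=px(b,4,165,140)
    print(k,onz('scene',a,114),onz('top',b,114),*tri([ray('scene',a),ray('top',b)]))
# trays etc: pixels in ss, st crops, height
for k,a,b,z in [('steel_tray',(161,335),(388,356),9),('green_tray',(103,121),(651,622),9),('reel',(303,475),(131,252),17),('can',(99,505),(304,90),50),('blackthing',(234,150),(440,615),30),('blue top',(388,56),(222,602),186)]:
    a=px(a,4,215,125);b=px(b,5,320,130)
    print(k,onz('scene',a,z),onz('top',b,z),*tri([ray('scene',a),ray('top',b)]))
```

```text
red [661.9 211.9 114. ] [663.2 213.8 114. ] [662.9 212.8 116.3] [0.6874333829704001, 0.687433382970397]
white [587.5 293.  114. ] [592.1 294.7 114. ] [591.1 293.1 119.9] [0.29566681547440293, 0.29566681547437984]
blue [513.9 375.  114. ] [524.5 381.4 114. ] [523.1 375.2 127.9] [2.0003628196560643, 2.000362819655603]
steel_tray [ 605.8 -147.9    9. ] [ 602.9 -148.6    9. ] [ 603.7 -149.4    5.2] [0.301177323812647, 0.3011773238126594]
green_tray [ 454.6 -287.9    9. ] [ 454.4 -287.2    9. ] [ 454.5 -287.5    9.1] [0.29852935729429664, 0.29852935729423663]
reel [665.5  -6.9  17. ] [661.5  -7.4  17. ] [662.9  -8.   11.9] [0.546781277892405, 0.546781277892402]
can [750.7 -98.8  50. ] [ 743.4 -102.1   50. ] [ 746.6 -103.4   39.4] [0.15507004379824615, 0.1550700437983711]
blackthing [ 453.8 -172.8   30. ] [ 458.7 -168.7   30. ] [ 458.6 -168.3   37.1] [0.8476472069700687, 0.8476472069699857]
blue top [457.8 -42.3 186. ] [457.1 -41.4 186. ] [457.3 -41.9 185.6] [0.5674462404643313, 0.5674462404642797]
```

Run:
```python
from h import *
np.set_printoptions(precision=3,suppress=True)
o=ctrl.get_obs();R=cv2.Rodrigues(o['orientation'])[0];print(R)
y=R[:,1];print('jaw az',np.degrees(np.arctan2(y[1],y[0])))
a=((213+.5)/5-.5+340,(312+.5)/5-.5+220)
print(onz('scene',a,42), onz('top',((355+.5)/4-.5+165,(135+.5)/4-.5+140),42))
p=np.array([467,231.6])
```

```text
[[-0.     0.273 -0.962]
 [ 0.001 -0.962 -0.273]
 [-1.    -0.001 -0.   ]]
jaw az -74.14103313368129
[678.284 240.812  42.   ] [677.869 244.647  42.   ]
```

move_arm(
  rows=[
    [0,0,110,0.1,-1],
    [60,120,110,0.2,-1],
    [120,230,110,0.3,-1],
    [180,340,110,0.4,-1],
    [240,450,110,0.458,-1],
    [287,559,110,0.458,-1],
    [287,559,110,0.458,-1],
    [287,559,110,0.458,-1],
    [287,559,110,0.458,-1],
    [287,559,110,0.458,-1],
    [287,559,110,0.458,-1],
    [287,559,110,0.458,-1],
  ],
)

```text
t: 1.65
ee_pos: [458.7, -38.7, 332.1]
orientation: [1.79, 0.696, -1.79]
ft_force: [-0.1, -0.7, -0.5]
width: 87.6
```

```bash
cat > look.py <<'E'
import sys
from h import *
n=sys.argv[1]; cvw=view('wrist'); im=get_image('wrist')
cv2.imwrite(f'pics/{n}.png',im); np.savez(f'pics/{n}.npz',V=cvw[1])
o=ctrl.get_obs(); y=cv2.Rodrigues(o['orientation'])[0][:,1]
print(o['t'],o['ee_pos'],'az',np.degrees(np.arctan2(y[1],y[0])),o['ft_force'],o['width'])
E
python3 look.py w1
```

```text
1.7 [458.34412457 -39.63775472 331.89088478] az -47.677013030994026 [ 0.26098656 -0.03530348  0.13348041] 88.03493846448683
```

View pics/w1.png

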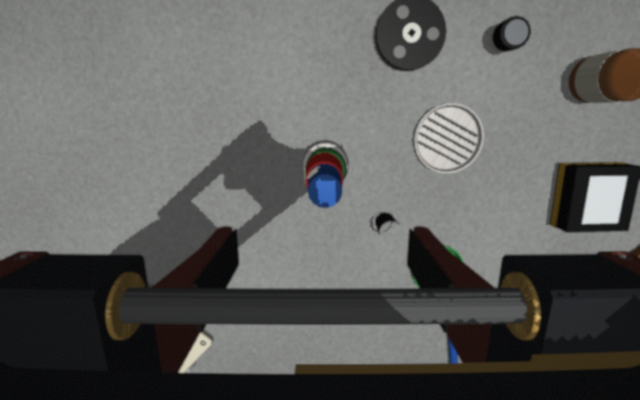

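The wrist view shows the blue cap at about (325,190), the steel tray at (448,137), the reel at (411,32) and the black canister at (512,33).

Run:
```python
from h import *
np.set_printoptions(precision=1,suppress=True)
im=cv2.imread('pics/w1.png'); cvw=(calibration('wrist'),np.load('pics/w1.npz')['V'])
crop(im,290,130,80,90,8,'pics/w1c.png')
for k,p,z in [('blue',(325,190),186),('steel',(448,137),9),('reel',(411,32),19)]: print(k,onz('wrist',p,z,cvw))
```

```text
blue [458.  -41.4 186. ]
steel [ 604.8 -146.8    9. ]
reel [662.5  -7.7  19. ]
```

View pics/w1c.png

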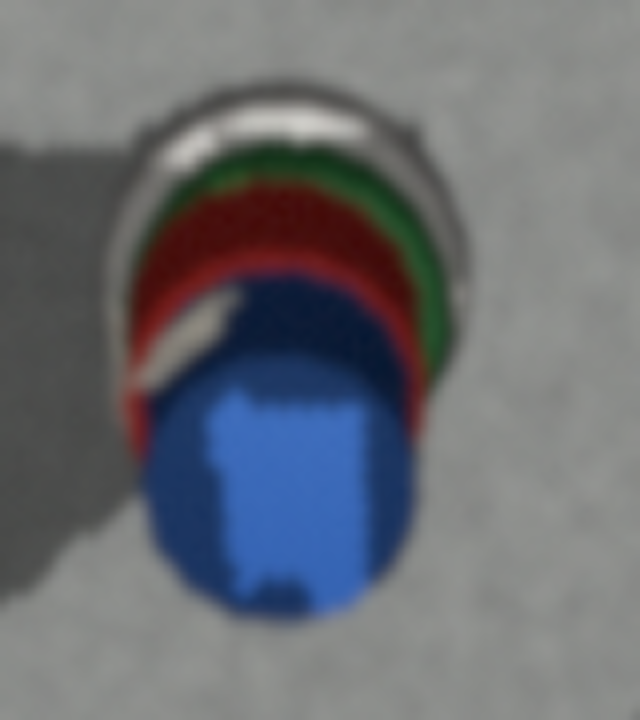

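move_arm(
  rows=[
    [0,-2,-60,0,-1],
    [0,-2,-110,0,-1],
    [0,-2,-140,0,-1],
    [0,-2,-165,0,-1],
    [0,-2,-184,0,-1],
    [0,-2,-184,0,-1],
    [0,-2,-184,0,-1],
    [0,-2,-184,0,-1],
  ],
)

```text
t: 2.7
ee_pos: [458.9, -42.1, 148.8]
orientation: [1.792, 0.693, -1.79]
ft_force: [-0.3, 0.1, 0.6]
width: 87.6
```

```bash
python3 look.py w2
```

```text
2.75 [458.86149688 -41.92053662 148.77369356] az -47.6918698989551 [ 0.20328367 -0.05203958  0.12944326] 87.73687841330535
```

View pics/w2.png

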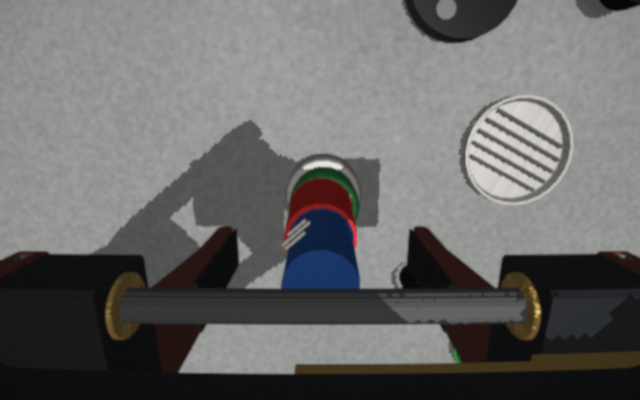

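The blue cup at x≈321 is centred between the fingers (237 to 408), so I'm closing.

move_arm(
  rows=[
    [0,0,0,0,1],
    [0,0,0,0,1],
    [0,0,0,0,1],
    [0,0,0,0,1],
    [0,0,0,0,1],
    [0,0,0,0,1],
    [0,0,0,0,1],
    [0,0,0,0,1],
  ],
)

```text
t: 3.75
ee_pos: [458.8, -41.9, 148.7]
orientation: [1.792, 0.694, -1.79]
ft_force: [0.2, -0.4, -0.1]
width: 34.2
```

move_arm(
  rows=[
    [0,0,15,0,1],
    [0,0,40,0,1],
    [0,0,80,0,1],
    [0,20,120,0,1],
    [0,70,120,0,1],
    [0,125,120,0,1],
    [-2,185,120,0,1],
    [-3,245,120,0,1],
    [-5,305,120,0,1],
    [-5,350,120,0,1],
    [-5,363,120,0,1],
    [-5,363,120,0,1],
  ],
)

```text
t: 5.25
ee_pos: [453.6, 321.1, 269.1]
orientation: [1.791, 0.694, -1.789]
ft_force: [-0.7, -0.7, -0.0]
width: 34.6
```

move_arm(
  rows=[
    [0,0,0,0,1],
    [0,0,0,0,1],
  ],
)

```text
t: 5.5
ee_pos: [453.8, 319.8, 269.3]
orientation: [1.792, 0.693, -1.79]
ft_force: [0.5, -0.4, -0.2]
width: 34.4
```

```bash
python3 look.py w3
```

```text
5.55 [453.84211789 319.92975804 269.28037065] az -47.71333465992344 [-0.07572375 -0.24114335 -0.01055427] 34.3478538452748
```

View pics/w3.png

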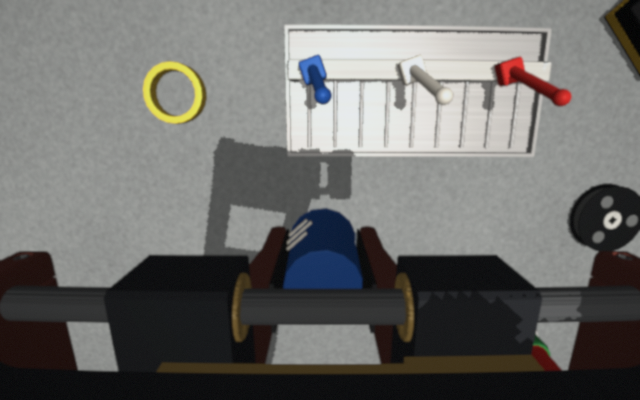

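The cup is held upright. The peg balls are at (322,94) blue, (444,95) white and (562,97) red.

Run:
```python
from h import *
np.set_printoptions(precision=1,suppress=True)
im=cv2.imread('pics/w3.png'); cvw=(calibration('wrist'),np.load('pics/w3.npz')['V'])
crop(im,290,40,290,80,2.7,'pics/w3c.png')
B=[onz('wrist',p,114,cvw) for p in [(322,94),(444,95),(562,97)]]
F=[onz('wrist',p,40,cvw) for p in [(313,66),(411,67),(510,70)]]
print(B,F); d=B[0]-B[2]; print(np.hypot(*d[:2]),np.degrees(np.arctan2(d[1],d[0])))
s=[((466),(231.6)),(376.2,257)]
print(tri([ray('scene',(465.6,231.2)),ray('wrist',(322,94),cvw)]),tri([ray('scene',(376.2,257)),ray('wrist',(562,97),cvw)]))
```

```text
[array([515.7, 377.5, 114. ]), array([590.1, 295.2, 114. ]), array([664.4, 213. , 114. ])] [array([533.7, 407.4,  40. ]), array([605.7, 327.3,  40. ]), array([679.2, 243.9,  40. ])]
221.73918069597534 132.1286412818443
(array([515.4, 376.1, 116. ]), [1.3277359278168304, 1.3277359278167378]) (array([663.3, 212.9, 115.8]), [0.9263378516386497, 0.9263378516386855])
```

View pics/w3c.png

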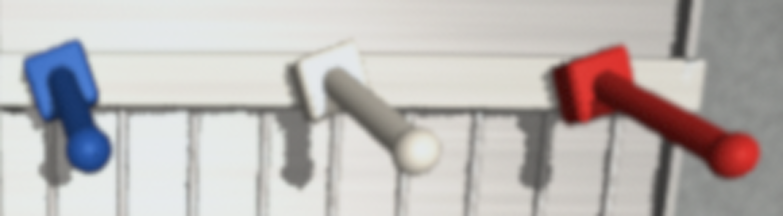

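Run:
```python
from h import *
np.set_printoptions(precision=1,suppress=True)
cvw=(calibration('wrist'),np.load('pics/w3.npz')['V'])
def px(p,s,x,y): return ((p[0]+.5)/s-.5+x,(p[1]+.5)/s-.5+y)
for k,s,w,ts,tw in [('red',(211,300),(606,84),(183,187),(735,156)),('white',(432,243),(338,80),(410,120),(417,150)),('blue',(640,178),(60,76),(630,58),(90,148))]:
    f=tri([ray('scene',px(s,5,340,220)),ray('wrist',px(w,2.7,290,40),cvw)])
    t=tri([ray('scene',px(ts,5,340,220)),ray('wrist',px(tw,2.7,290,40),cvw)])
    d=t[0]-f[0]; print(k,f,t,d,np.linalg.norm(d),np.degrees(np.arctan2(d[1],d[0])),np.degrees(np.arccos(d[2]/np.linalg.norm(d))))
```

```text
red (array([677.3, 240.5,  49.1]), [2.2930939342209102, 2.293093934220883]) (array([663.1, 212.8, 115.6]), [0.7528639179562819, 0.7528639179563242]) [-14.1 -27.7  66.5] 73.37828087102454 -117.05210565329018 25.08067779360404
white (array([605. , 322.8,  47.1]), [0.4153926738634988, 0.41539267386358886]) (array([589.2, 294.1, 116. ]), [1.2715044867355192, 1.2715044867354868]) [-15.8 -28.6  68.9] 76.25743169290533 -118.90987012240666 25.399042580334765
blue (array([530.8, 404.4,  48. ]), [1.7485395627391018, 1.7485395627391322]) (array([515.8, 375.6, 116.5]), [0.8662087235853879, 0.8662087235853484]) [-15.  -28.8  68.5] 75.83596477824844 -117.5013514869106 25.367324636296768
```

move_arm(
  rows=[
    [20,20,0,0.1,1],
    [45,45,-20,0.2,1],
    [65,62,-40,0.3,1],
    [65,62,-60,0.344,1],
    [65,62,-85,0.344,1],
    [65,62,-109,0.344,1],
    [65,62,-109,0.344,1],
    [65,62,-109,0.344,1],
    [65,62,-109,0.344,1],
  ],
)

```text
t: 6.68
ee_pos: [519.6, 382.2, 161.7]
orientation: [1.562, 0.937, -1.557]
ft_force: [0.2, 0.2, 0.0]
width: 34.8
```

```bash
python3 look.py w4
python3 - <<'E'
from h import *
s=get_image('scene');crop(s,400,150,130,120,5,'pics/s4.png')
t=get_image('top');crop(t,150,180,110,90,6,'pics/t4.png')
E
```

```text
6.725 [519.48487786 382.21774395 161.59162219] az -28.013990028709173 [0.61832645 0.4963145  0.15703146] 34.464613217741174
```

View pics/w4.png

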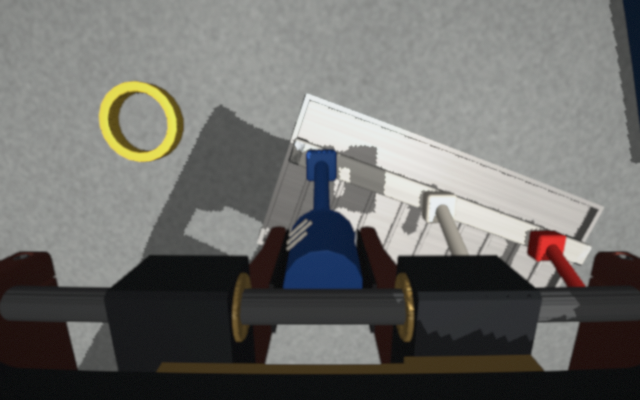

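View pics/s4.png

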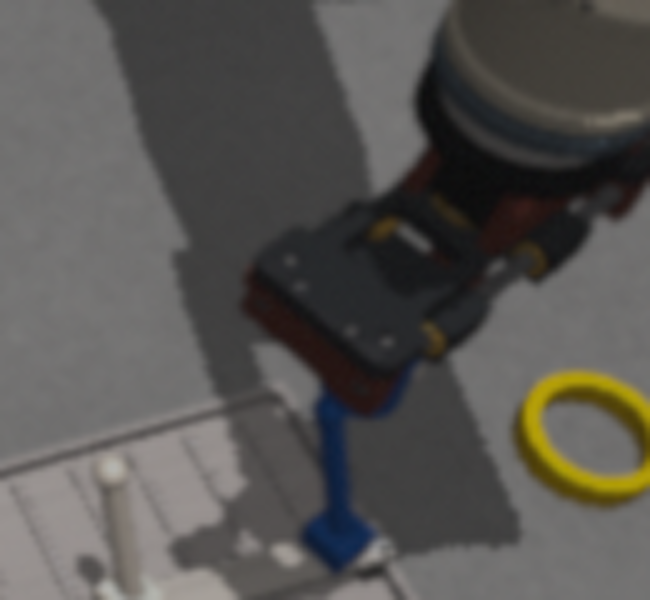

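Run:
```python
from h import *
for P in [(519.5,382.2,145),(515.6,376.2,114),(519.5,382.2,199)]:
    u=proj('scene',P);v=proj('top',P); print(P,(u-[400,150])*5,(v-[150,180])*6)
```

```text
(519.5, 382.2, 145) [361.76632221 385.660324  ] [240.56407183 284.62139968]
(515.6, 376.2, 114) [329.7229531  409.87751623] [276.23236263 302.05022389]
(519.5, 382.2, 199) [400.88443606 318.41173211] [199.48896998 268.9460688 ]
```

View pics/t4.png

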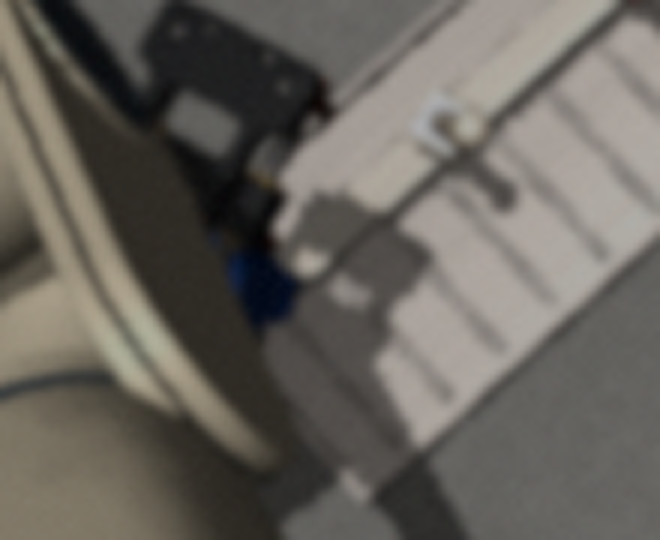

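move_arm(
  rows=[
    [0,-1,-10,0,1],
    [0,-1,-20,0,1],
    [0,-1,-28,0,1],
    [0,-1,-36,0,1],
    [0,-1,-44,0,1],
    [0,-1,-50,0,1],
    [0,-1,-50,0,1],
  ],
)

```text
t: 7.7
ee_pos: [518.9, 381.0, 110.6]
orientation: [1.56, 0.937, -1.559]
ft_force: [-0.6, -0.4, -0.8]
width: 34.5
```

```bash
python3 look.py w5
```

```text
7.75 [519.15996302 381.11802821 110.99293649] az -28.004483232899556 [ 0.21504544 -0.00176433  0.45647738] 34.43619791408021
```

View pics/w5.png

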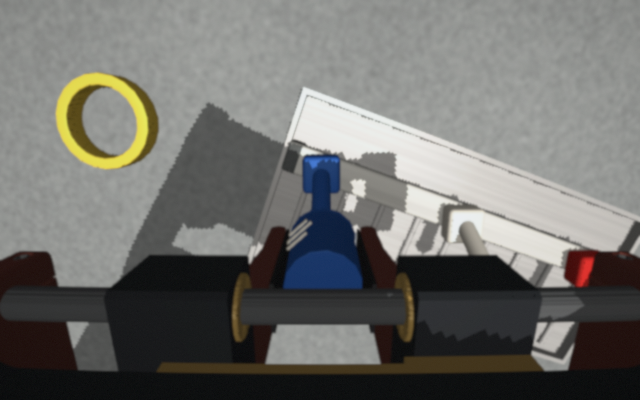

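The rod goes into the mouth with no force on the wrist, so I'm continuing in small steps.

move_arm(
  rows=[
    [0,0,-4,0,1],
    [0,0,-7,0,1],
    [0,0,-10,0,1],
    [0,0,-10,0,1],
  ],
)

```text
t: 8.25
ee_pos: [519.1, 381.1, 100.8]
orientation: [1.561, 0.937, -1.558]
ft_force: [-0.7, 0.4, -0.3]
width: 34.3
```

move_arm(
  rows=[
    [0,0,-2,0,1],
    [0,0,-4,0,1],
    [0,0,-4,0,1],
  ],
)

```text
t: 8.62
ee_pos: [519.7, 381.7, 97.0]
orientation: [1.563, 0.938, -1.557]
ft_force: [2.2, 3.1, -0.7]
width: 34.3
```

move_arm(
  rows=[
    [0,0,0,0,0.15],
    [0,0,0,0,0.1],
    [0,0,0,0,0],
    [0,0,0,0,-0.1],
    [0,0,0,0,-0.1],
  ],
)

```text
t: 9.25
ee_pos: [519.6, 381.6, 96.9]
orientation: [1.563, 0.938, -1.557]
ft_force: [0.6, 0.5, -1.0]
width: 48.2
```

```bash
python3 look.py w6
```

```text
9.3 [519.66160687 381.64632764  96.95977612] az -28.009368515559714 [0.54944749 0.26864722 0.25892356] 48.074019475888186
```

View pics/w6.png

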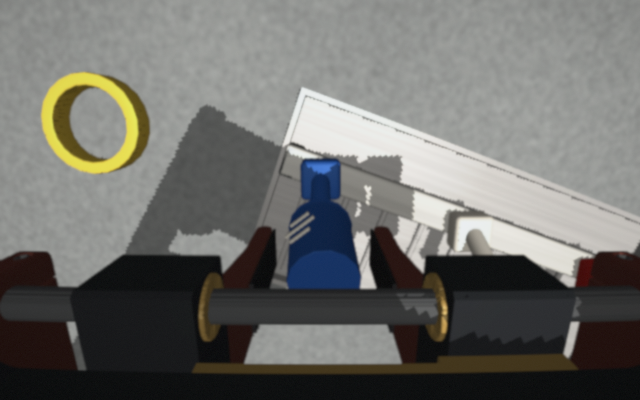

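move_arm(
  rows=[
    [0,0,0,0,-0.6],
    [0,0,0,0,-0.6],
    [0,0,20,0,-0.8],
    [0,0,60,0,-1],
    [0,0,120,0,-1],
    [-40,-40,180,0,-1],
    [-60,-80,180,0,-1],
    [-60,-80,180,0,-1],
    [-60,-80,180,0,-1],
  ],
)

```text
t: 10.42
ee_pos: [460.2, 302.0, 278.4]
orientation: [1.565, 0.938, -1.555]
ft_force: [0.2, -0.7, -0.1]
width: 87.9
```

```bash
python3 look.py w7
python3 - <<'E'
from h import *
s=get_image('scene');crop(s,400,180,130,100,6,'pics/s7.png')
E
```

```text
10.475 [460.29790088 302.2578169  277.71625202] az -28.011648914050618 [-0.13258803  0.4315396  -0.41726295] 87.84342012968874
```

View pics/w7.png

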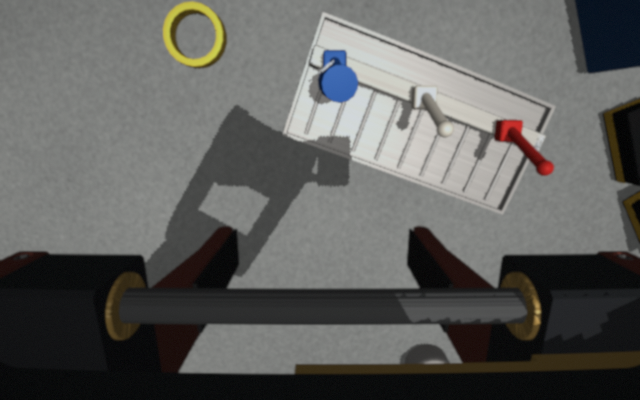

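View pics/s7.png

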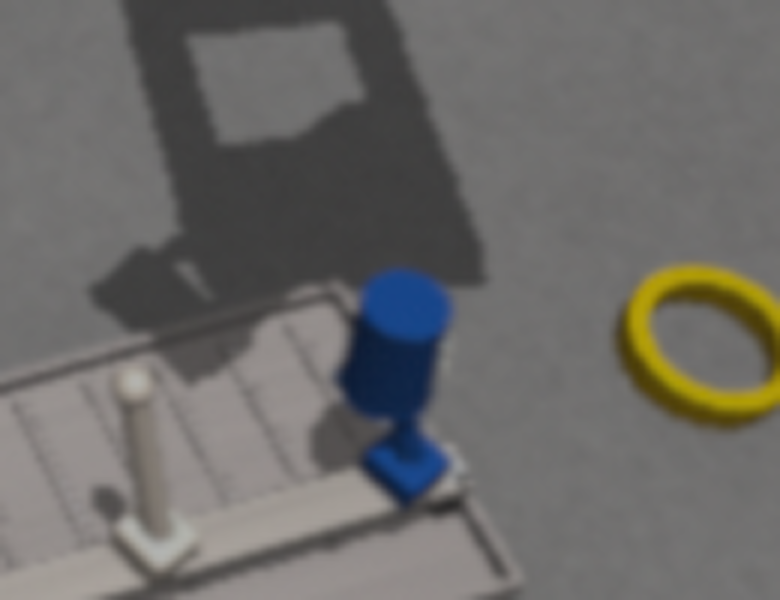

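The blue cup hangs on its peg, with its cap at wrist (338,83) and scene (467.6,230.4). I'll check that it is seated.

Run:
```python
from h import *
np.set_printoptions(precision=1,suppress=True)
cvw=(calibration('wrist'),np.load('pics/w7.npz')['V'])
s=((406+.5)/6-.5+400,(304+.5)/6-.5+180)
print(tri([ray('scene',s),ray('wrist',(338,83),cvw)]))
print(onz('wrist',(444.5,129),114,cvw),onz('wrist',(544.5,168.5),114,cvw))
```

```text
(array([517. , 377.9, 123.9]), [1.3549221827625464, 1.354922182762524])
[589. 295. 114.] [663.5 212.5 114. ]
```

move_arm(
  rows=[
    [0,-60,0,0,-1],
    [0,-120,0,0,-1],
    [-3,-180,0,0,-1],
    [-5,-240,0,0,-1],
    [-10,-300,0,0,-1],
    [-12,-355,0,0,-1],
    [-12,-364,0,0,-1],
    [-12,-364,0,0,-1],
    [-12,-364,0,0,-1],
  ],
)

```text
t: 11.65
ee_pos: [448.5, -60.5, 276.9]
orientation: [1.562, 0.94, -1.555]
ft_force: [0.4, 0.5, -0.2]
width: 87.9
```

```bash
python3 look.py w8
```

```text
11.7 [448.47201961 -60.37093977 276.95373458] az -27.885829361770277 [ 0.45063831 -0.05619235 -0.31263366] 87.5221319102852
```

View pics/w8.png

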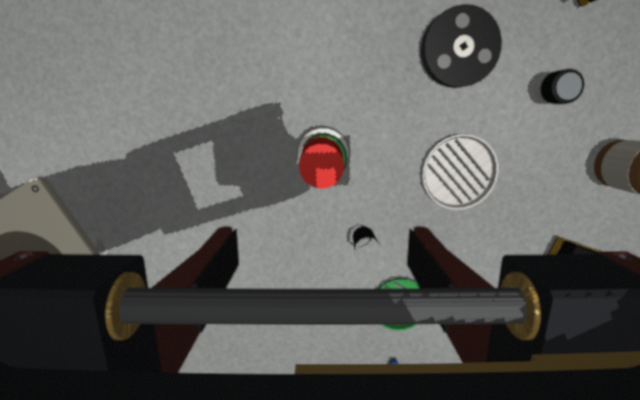

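Run:
```python
from h import *
np.set_printoptions(precision=1,suppress=True)
im=cv2.imread('pics/w8.png'); cvw=(calibration('wrist'),np.load('pics/w8.npz')['V'])
b,g,r=[im[...,i].astype(int) for i in range(3)]
m=((r>80)&(g<70)&(r-g>60)).astype(np.uint8); m[:, :250]=0; m[:,400:]=0;m[250:]=0
n,_,st,c=cv2.connectedComponentsWithStats(m); i=1+np.argmax(st[1:,4]); x,y,w,h,a=st[i]; print(st[i],c[i])
crop(im,280,110,90,90,7,'pics/w8c.png')
# cap is lower ellipse: bottom edge y+h, width w
p=(x+(w-1)/2,y+h-1-(w-1)/2*0.97); print(p,onz('wrist',p,132,cvw))
print('steel',onz('wrist',(459.5,171.5),9,cvw))
```

```text
[ 299  142   45   45 1597] [321.  164.3]
(np.float64(321.0), np.float64(164.66)) [457.6 -40.  132. ]
steel [ 603.8 -147.8    9. ]
```

View pics/w8c.png

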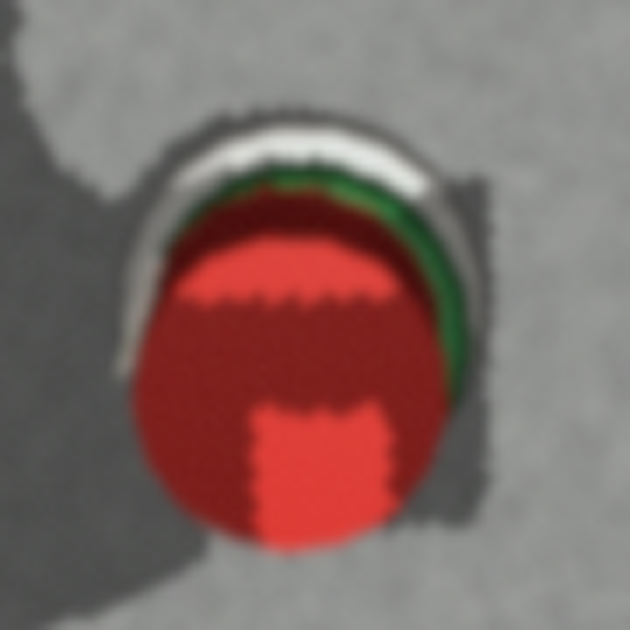

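move_arm(
  rows=[
    [9,19,-40,0,-1],
    [9,19,-90,0,-1],
    [9,19,-130,0,-1],
    [9,19,-160,0,-1],
    [9,19,-184,0,-1],
    [9,19,-184,0,-1],
    [9,19,-184,0,-1],
  ],
)

```text
t: 12.58
ee_pos: [458.1, -40.8, 93.6]
orientation: [1.561, 0.94, -1.554]
ft_force: [-0.3, -1.2, -0.4]
width: 88.1
```

move_arm(
  rows=[
    [0,0,0,0,0.3],
    [0,0,0,0,1],
    [0,0,0,0,1],
    [0,0,0,0,1],
    [0,0,0,0,1],
    [0,0,0,0,1],
    [0,0,0,0,1],
  ],
)

```text
t: 13.45
ee_pos: [458.1, -40.8, 93.7]
orientation: [1.561, 0.94, -1.554]
ft_force: [-0.8, 0.4, 1.9]
width: 45.2
```

move_arm(
  rows=[
    [0,0,12,0,1],
    [0,0,35,0,1],
    [0,0,80,0,1],
    [20,25,125,0,1],
    [55,70,146,0,1],
    [90,112,146,0,1],
    [125,156,146,0,1],
    [160,200,146,0,1],
    [190,237,146,0,1],
    [210,262,146,0,1],
    [210,262,146,0,1],
    [210,262,146,0,1],
  ],
)

```text
t: 14.95
ee_pos: [667.4, 220.7, 239.7]
orientation: [1.56, 0.94, -1.554]
ft_force: [0.2, -0.4, -0.6]
width: 45.1
```

move_arm(
  rows=[
    [0,0,-20,0,1],
    [0,0,-50,0,1],
    [0,0,-76,0,1],
    [0,0,-76,0,1],
  ],
)

```text
t: 15.45
ee_pos: [664.9, 219.1, 160.4]
orientation: [1.556, 0.941, -1.561]
ft_force: [-0.4, 0.5, 0.3]
width: 45.1
```

```bash
python3 look.py w9;  python3 - <<'E'
from h import *
s=get_image('scene');crop(s,320,180,160,120,5,'pics/s9.png')
E
```

```text
15.5 [666.22720424 219.70682612 162.35708838] az -27.854345497746646 [0.72840956 0.2539715  0.15434638] 44.965876168800364
```

View pics/w9.png

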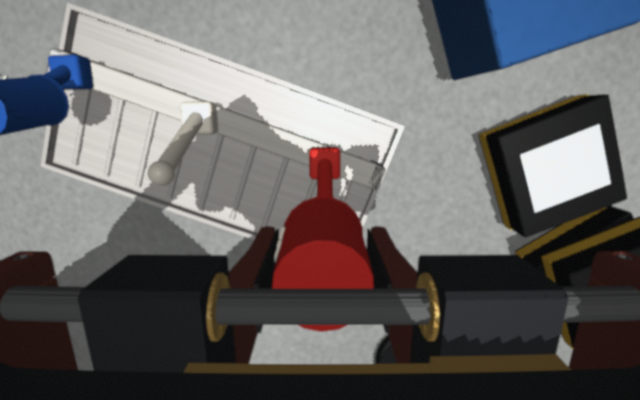

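View pics/s9.png

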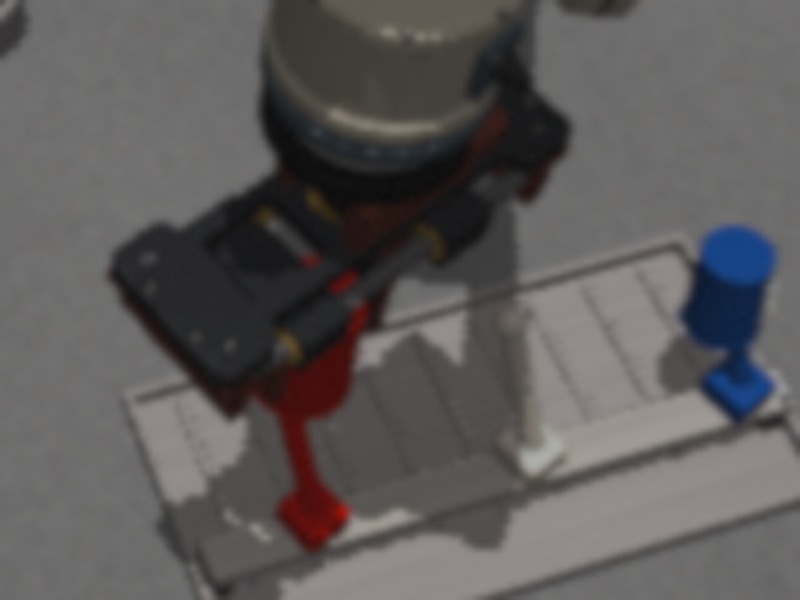

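move_arm(
  rows=[
    [1,1,-8,0,1],
    [1,1,-16,0,1],
    [1,1,-24,0,1],
    [1,1,-32,0,1],
    [1,2,-40,0,1],
    [1,2,-47,0,1],
    [1,2,-47,0,1],
  ],
)

```text
t: 16.42
ee_pos: [667.8, 222.0, 115.8]
orientation: [1.559, 0.94, -1.557]
ft_force: [0.3, 0.2, -0.5]
width: 45.0
```

```bash
python3 look.py w10
```

```text
16.475 [668.04969393 222.08443485 116.3675385 ] az -27.84599667704519 [-0.36107879 -1.10676938  0.14499676] 45.26781386613543
```

View pics/w10.png

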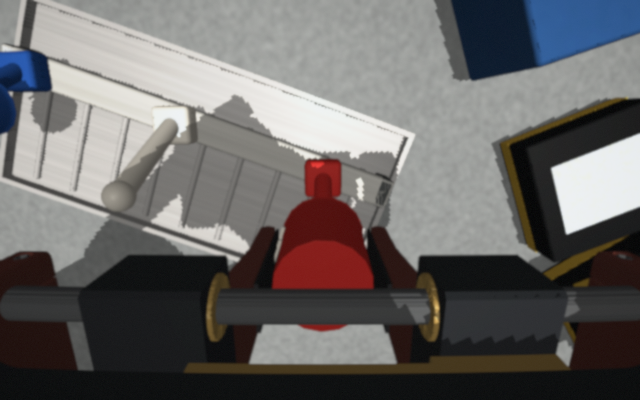

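move_arm(
  rows=[
    [-0.5,-1,-5,0,1],
    [-0.5,-1,-10,0,1],
    [-0.5,-1,-15,0,1],
    [-0.5,-1,-18,0,1],
    [-0.5,-1,-18,0,1],
  ],
)

```text
t: 17.1
ee_pos: [667.4, 221.0, 98.0]
orientation: [1.559, 0.94, -1.556]
ft_force: [1.0, -0.0, -0.2]
width: 44.8
```

move_arm(
  rows=[
    [0,0,-2,0,1],
    [0,0,-4,0,1],
    [0,0,-4,0,1],
  ],
)

```text
t: 17.48
ee_pos: [667.3, 221.0, 93.8]
orientation: [1.559, 0.94, -1.557]
ft_force: [-0.6, -0.9, -0.3]
width: 45.1
```

g is now about 7 mm and there's no contact force. I'll go 3 mm lower, then release gradually.

move_arm(
  rows=[
    [0,0,-2,0,1],
    [0,0,-3,0,1],
    [0,0,-3,0,1],
  ],
)

```text
t: 17.85
ee_pos: [667.4, 221.1, 90.8]
orientation: [1.559, 0.94, -1.556]
ft_force: [0.8, 0.7, -0.6]
width: 44.9
```

move_arm(
  rows=[
    [0,0,0,0,-0.05],
    [0,0,0,0,-0.1],
    [0,0,0,0,-0.2],
    [0,0,0,0,-0.3],
    [0,0,0,0,-0.5],
    [0,0,0,0,-0.7],
    [0,0,0,0,-0.7],
  ],
)

```text
t: 18.73
ee_pos: [667.3, 221.1, 90.7]
orientation: [1.559, 0.94, -1.557]
ft_force: [0.1, 0.2, 0.2]
width: 74.8
```

```bash
python3 look.py w11
```

```text
18.775 [667.34804182 221.11796983  90.77987459] az -27.844185693427523 [-0.33600342 -0.02441706 -1.77541404] 74.55439458524633
```

View pics/w11.png

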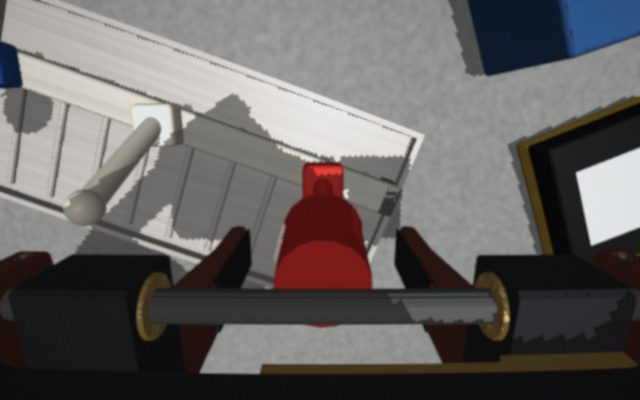

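move_arm(
  rows=[
    [0,0,0,0,-1],
    [0,0,15,0,-1],
    [0,0,50,0,-1],
    [0,0,100,0,-1],
    [-20,-20,150,0,-1],
    [-40,-70,180,0,-1],
    [-60,-100,180,0,-1],
    [-60,-100,180,0,-1],
    [-60,-100,180,0,-1],
  ],
)

```text
t: 19.9
ee_pos: [607.9, 121.5, 271.5]
orientation: [1.561, 0.94, -1.555]
ft_force: [-0.2, -0.5, -0.6]
width: 87.5
```

```bash
python3 look.py w12;  python3 - <<'E'
from h import *
s=get_image('scene');crop(s,320,180,160,120,5,'pics/s12.png')
E
```

```text
19.95 [607.95124597 121.83304072 271.16335631] az -27.825202335802082 [-0.28309442 -0.75935287 -0.86326949] 87.84564849776352
```

View pics/w12.png

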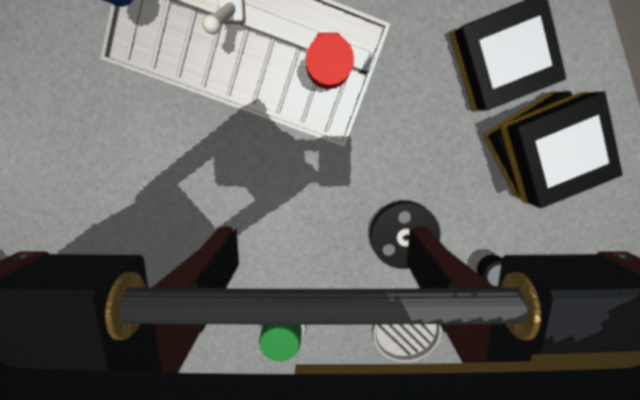

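View pics/s12.png

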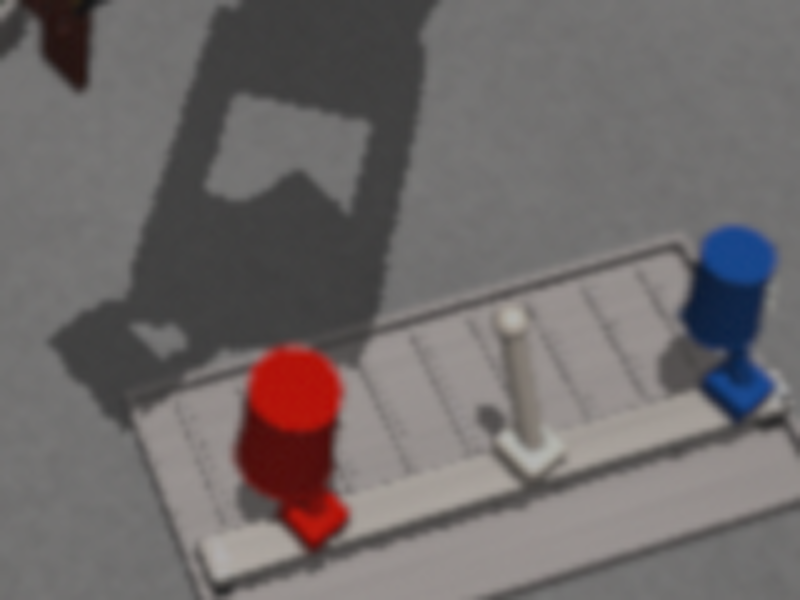

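Both cups hang on their pegs. I'll check the height of the red cap (wrist (330,60), scene crop (296,386)), then go over the stack.

Run:
```python
from h import *
np.set_printoptions(precision=1,suppress=True)
cvw=(calibration('wrist'),np.load('pics/w12.npz')['V'])
s=((295+.5)/5-.5+320,(388+.5)/5-.5+180)
print(tri([ray('scene',s),ray('wrist',(330,59),cvw)]))
```

```text
(array([666.6, 218.4, 126.4]), [0.612869869588725, 0.6128698695886997])
```

move_arm(
  rows=[
    [-40,-45,-20,0,-1],
    [-80,-90,-30,0,-1],
    [-120,-135,-40,0,-1],
    [-150,-175,-50,0,-1],
    [-160,-183,-60,0,-1],
    [-160,-183,-60,0,-1],
    [-160,-183,-60,0,-1],
  ],
)

```text
t: 20.88
ee_pos: [449.3, -60.2, 211.0]
orientation: [1.559, 0.941, -1.554]
ft_force: [0.1, 0.8, 0.2]
width: 87.6
```

```bash
python3 look.py w13; python3 -c "
from h import *
crop(cv2.imread('pics/w13.png'),270,90,110,110,6,'pics/w13c.png')"
```

```text
20.925 [449.29965161 -60.17086881 211.09182938] az -27.72222582688155 [ 0.45245709 -0.03164608  0.56062672] 88.21152307783998
```

View pics/w13.png

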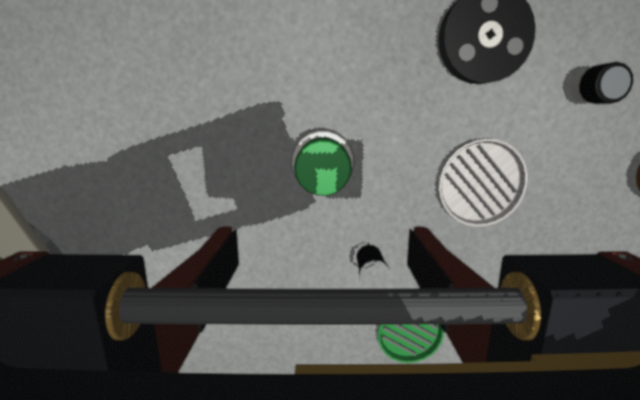

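View pics/w13c.png

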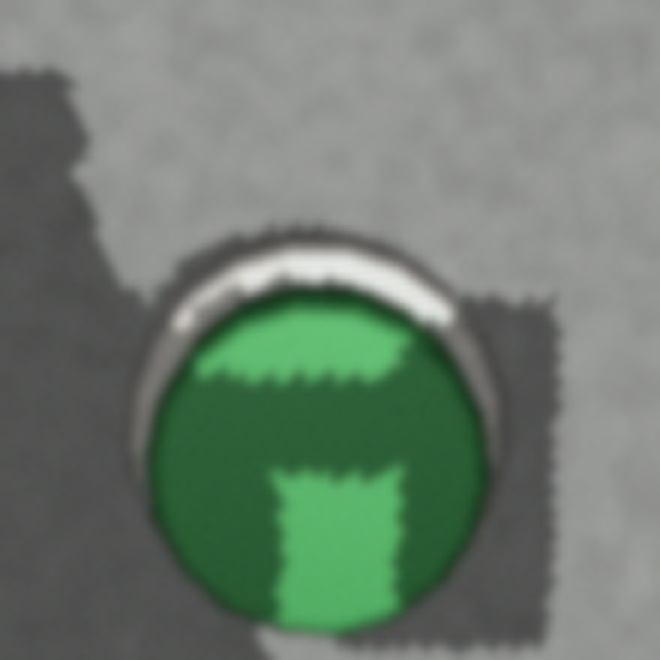

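Run:
```python
from h import *
np.set_printoptions(precision=1,suppress=True)
cvw=(calibration('wrist'),np.load('pics/w13.npz')['V'])
print('green',onz('wrist',(322.8,166.7),70,cvw))
print('steeltray',onz('wrist',(482,181),9,cvw))
```

```text
green [459.2 -41.8  70. ]
steeltray [ 604.2 -146.3    9. ]
```

move_arm(
  rows=[
    [9,19,-40,0,-1],
    [9,19,-85,0,-1],
    [9,19,-120,0,-1],
    [9,19,-145,0,-1],
    [9,19,-165,0,-1],
    [9,19,-165,0,-1],
    [9,19,-165,0,-1],
  ],
)

```text
t: 21.8
ee_pos: [459.3, -40.8, 46.6]
orientation: [1.559, 0.941, -1.552]
ft_force: [0.7, 1.3, -0.1]
width: 88.2
```

move_arm(
  rows=[
    [0,0,0,0,-0.1],
    [0,0,0,0,1],
    [0,0,0,0,1],
    [0,0,0,0,1],
    [0,0,0,0,1],
    [0,0,0,0,1],
    [0,0,0,0,1],
  ],
)

```text
t: 22.68
ee_pos: [459.4, -40.8, 46.8]
orientation: [1.559, 0.941, -1.552]
ft_force: [-0.7, -0.8, 5.2]
width: 51.3
```

```bash
python3 look.py w14
python3 - <<'E'
from h import *
s=get_image('scene');crop(s,260,110,110,100,6,'pics/s14.png')
E
```

```text
22.725 [459.36828253 -40.82607176  46.76237845] az -27.673110443556862 [-0.32620182  0.25999726  4.79271635] 51.46836003980923
```

View pics/w14.png

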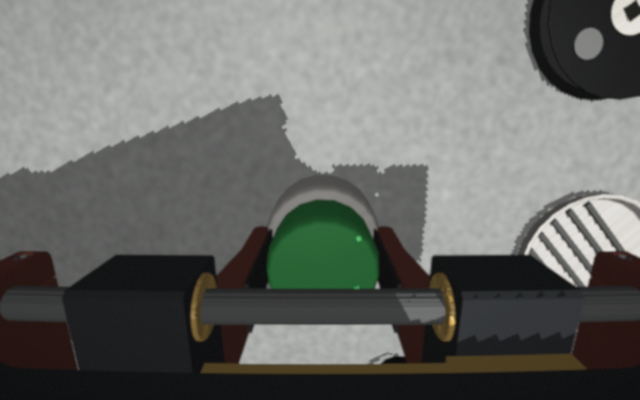

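View pics/s14.png

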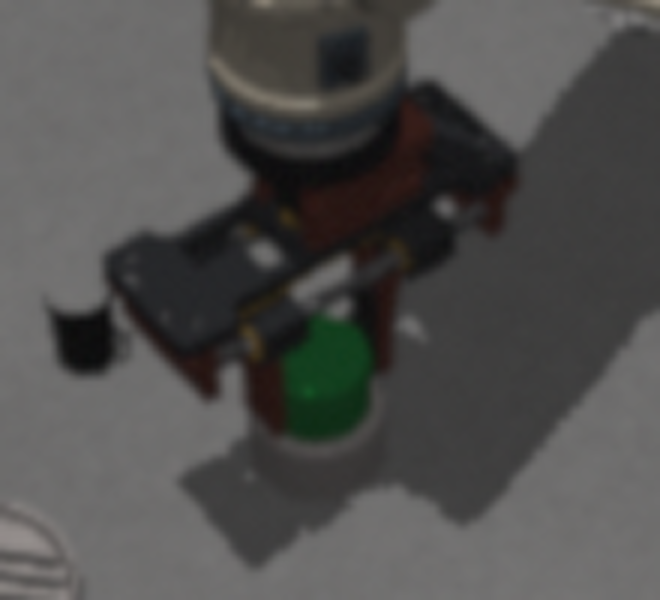

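The reading is 51.5 mm on a 54 mm dish, with 5 N of vertical load. The pads only hold the top edge, so I'll regrip about 4 mm lower.

move_arm(
  rows=[
    [0,0,0,0,-0.4],
    [0,0,0,0,-0.6],
    [0,0,-2,0,-0.6],
    [0,0,-4.5,0,-0.6],
    [0,0,-4.5,0,-0.6],
  ],
)

```text
t: 23.4
ee_pos: [459.2, -40.8, 42.0]
orientation: [1.559, 0.941, -1.553]
ft_force: [0.9, 0.0, 0.3]
width: 70.5
```

move_arm(
  rows=[
    [0,0,0,0,-0.2],
    [0,0,0,0,1],
    [0,0,0,0,1],
    [0,0,0,0,1],
    [0,0,0,0,1],
    [0,0,0,0,1],
  ],
)

```text
t: 24.15
ee_pos: [459.1, -40.8, 42.0]
orientation: [1.559, 0.941, -1.553]
ft_force: [0.8, -0.2, -1.1]
width: 52.0
```

move_arm(
  rows=[
    [0,0,3,0,1],
    [0,0,6,0,1],
    [0,0,12,0,1],
    [0,0,18,0,1],
    [0,0,18,0,1],
  ],
)

```text
t: 24.78
ee_pos: [459.6, -40.9, 60.6]
orientation: [1.559, 0.94, -1.551]
ft_force: [0.3, 0.1, -0.5]
width: 52.0
```

```bash
python3 look.py w15
python3 - <<'E'
from h import *
s=get_image('scene');crop(s,260,110,110,100,6,'pics/s15.png')
E
```

```text
24.825 [459.38324933 -40.8380597   60.3189852 ] az -27.67380206448481 [ 0.1470919  -0.14295102  0.90765055] 51.8598195043208
```

View pics/s15.png

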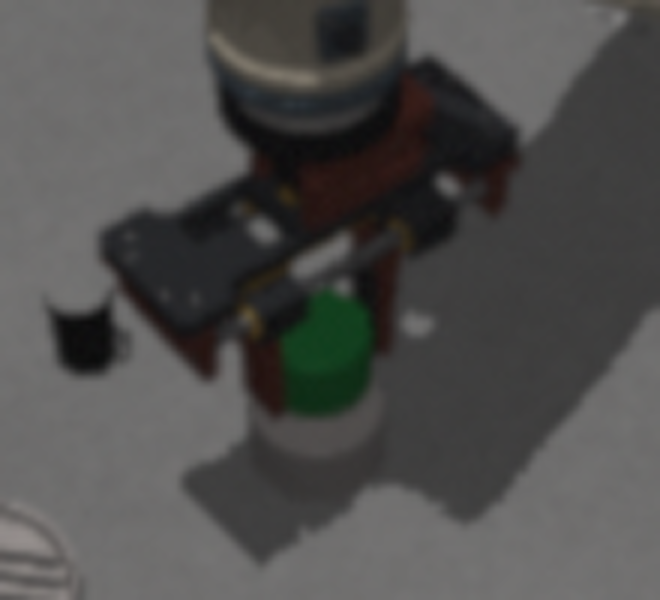

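View pics/w15.png

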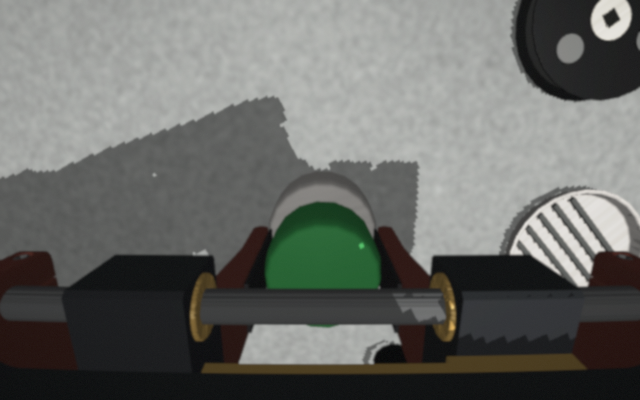

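move_arm(
  rows=[
    [0,0,20,0,1],
    [0,0,50,0,1],
    [0,-15,90,0,1],
    [-1,-50,90,0,1],
    [-2,-95,90,0,1],
    [-3,-145,90,0,1],
    [-4,-190,90,0,1],
    [-5,-225,90,0,1],
    [-5,-247,90,0,1],
    [-5,-247,90,0,1],
    [-5,-247,90,0,1],
  ],
)

```text
t: 26.25
ee_pos: [454.0, -286.7, 149.8]
orientation: [1.559, 0.943, -1.553]
ft_force: [0.3, -0.5, -0.4]
width: 51.7
```

```bash
python3 look.py w16
python3 - <<'E'
from h import *
s=get_image('scene');crop(s,190,80,130,100,6,'pics/s16.png')
print((proj('scene',(454.3,-287.5,8))-[190,80])*6)
E
```

```text
26.3 [ 454.02096303 -286.56562274  149.90951179] az -27.621537366142206 [ 0.58404355  0.21761804 -1.19785034] 51.72695604586919
[303.4644615  450.44872016]
```

View pics/w16.png

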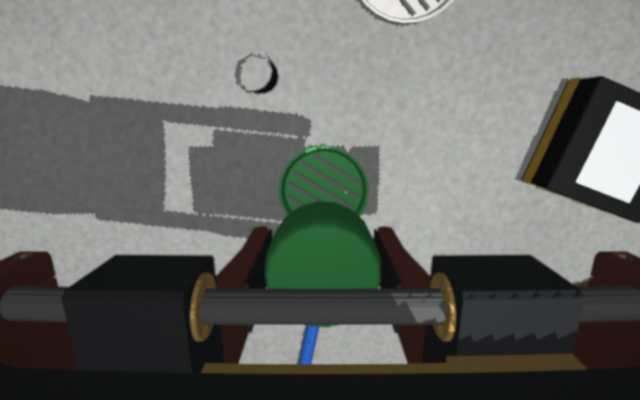

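View pics/s16.png

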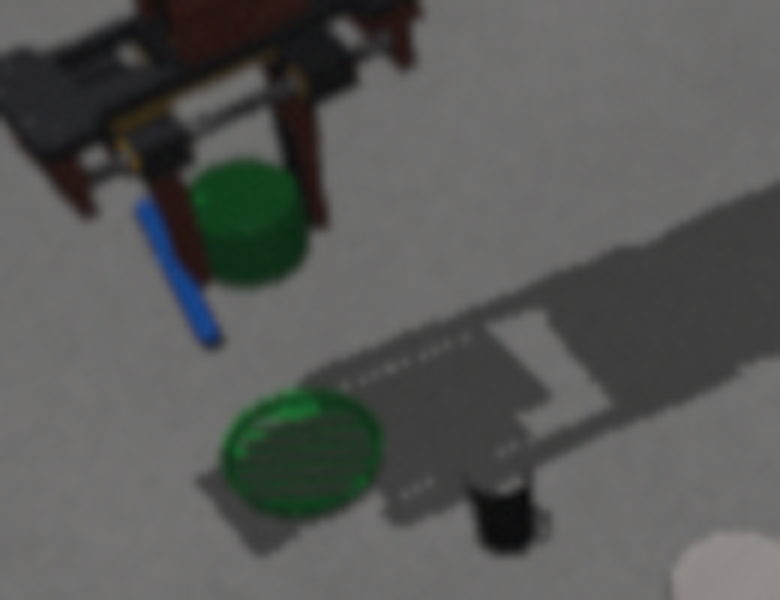

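The green dish hangs level in the gripper, and the tray is at wrist (324,188), scene crop (303,450) as projected. Descending.

Run:
```python
from h import *
cvw=(calibration('wrist'),np.load('pics/w16.npz')['V'])
print(onz('wrist',(324,188.5),9,cvw))
```

```text
[ 455.41250488 -286.60810728    9.        ]
```

move_arm(
  rows=[
    [0.5,-1,-25,0,1],
    [0.5,-1,-55,0,1],
    [0.5,-1,-85,0,1],
    [0.5,-1,-105,0,1],
    [0.5,-1,-118,0,1],
    [0.5,-1,-125,0,1],
    [0.5,-1,-125,0,1],
  ],
)

```text
t: 27.22
ee_pos: [454.8, -287.4, 25.0]
orientation: [1.558, 0.943, -1.552]
ft_force: [0.1, 0.2, -0.1]
width: 51.8
```

move_arm(
  rows=[
    [0,0,-4,0,1],
    [0,0,-7,0,1],
    [0,0,-9.5,0,1],
    [0,0,-11,0,1],
    [0,0,-11,0,1],
  ],
)

```text
t: 27.85
ee_pos: [454.7, -287.4, 13.9]
orientation: [1.558, 0.943, -1.552]
ft_force: [0.6, -0.6, 0.0]
width: 52.3
```

```bash
python3 look.py w17
python3 - <<'E'
from h import *
s=get_image('scene');crop(s,190,80,130,100,6,'pics/s17.png')
E
```

```text
27.9 [ 454.73401467 -287.38991034   13.99629978] az -27.58868624399719 [ 0.66814991  0.08857979 -0.13063133] 52.101925137032374
```

View pics/s17.png

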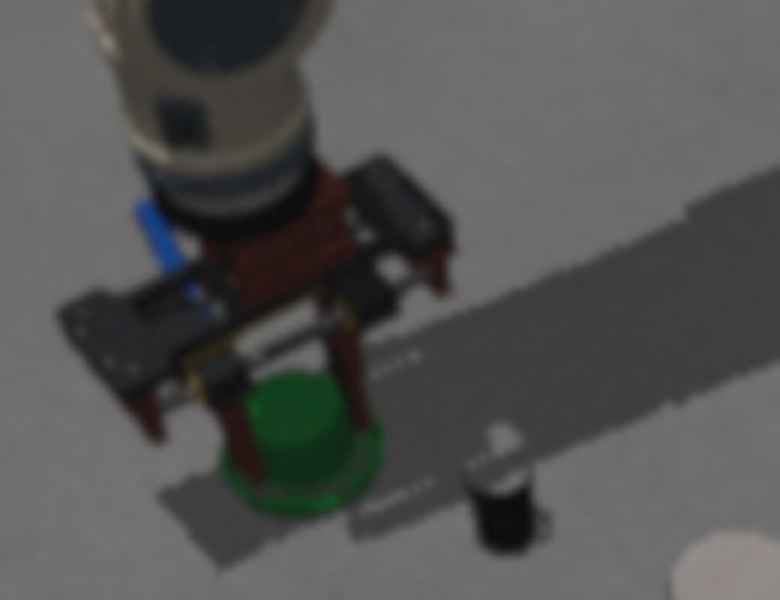

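View pics/w17.png

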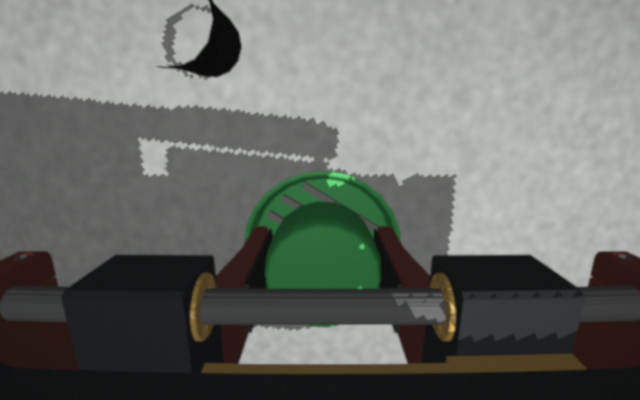

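The dish is centred in the tray, about 2 mm above the ribs. I'll lower 1.5 mm and release.

move_arm(
  rows=[
    [0,0,-1.5,0,1],
    [0,0,-1.5,0,1],
    [0,0,-1.5,0,-0.25],
    [0,0,-1.5,0,-0.35],
    [0,0,-1.5,0,-0.5],
    [0,0,0,0,-0.7],
    [0,0,10,0,-1],
    [0,0,40,0,-1],
    [0,0,80,0,-1],
    [0,0,140,0,-1],
    [0,0,140,0,-1],
  ],
)

```text
t: 29.32
ee_pos: [457.5, -289.2, 159.1]
orientation: [1.559, 0.934, -1.546]
ft_force: [-0.6, -0.0, 0.4]
width: 87.9
```

Run:
```python
from h import *
s=get_image('scene');crop(s,190,80,130,100,6,'pics/s18.png')
```

```text
(no output)
```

View pics/s18.png

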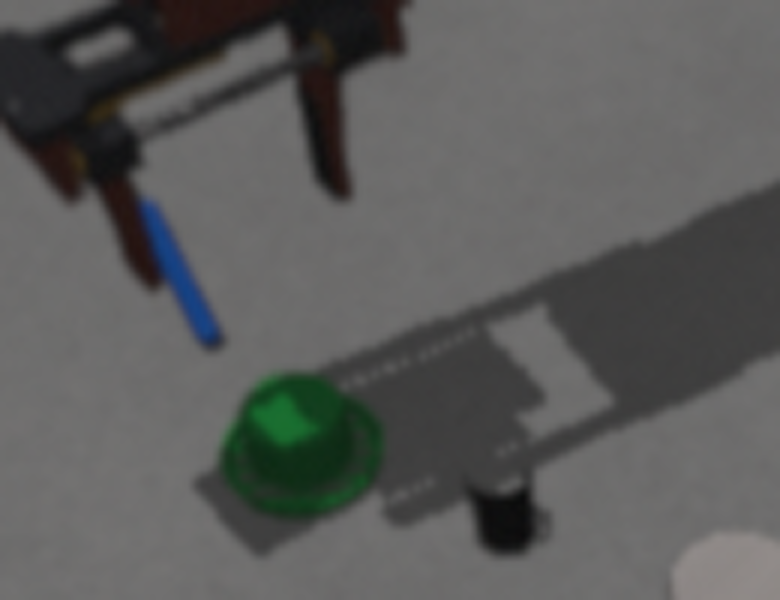

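The green dish stands level in its tray. Next is the steel dish.

move_arm(
  rows=[
    [0,40,10,0,-1],
    [-2,90,10,0,-1],
    [-4,140,10,0,-1],
    [-8,190,10,0,-1],
    [-8,224,10,0,-1],
    [-8,229,10,0,-1],
    [-8,229,10,0,-1],
    [-8,229,10,0,-1],
  ],
)

```text
t: 30.38
ee_pos: [448.0, -60.1, 166.4]
orientation: [1.559, 0.937, -1.55]
ft_force: [-0.3, -0.2, -0.6]
width: 87.8
```

```bash
python3 look.py w19; python3 -c "
from h import *
crop(cv2.imread('pics/w19.png'),260,90,120,120,6,'pics/w19c.png')"
```

```text
30.425 [447.98580956 -60.20845007 166.43582161] az -27.6663710994305 [0.22484553 0.15825395 0.0931899 ] 87.9437362745762
```

View pics/w19.png

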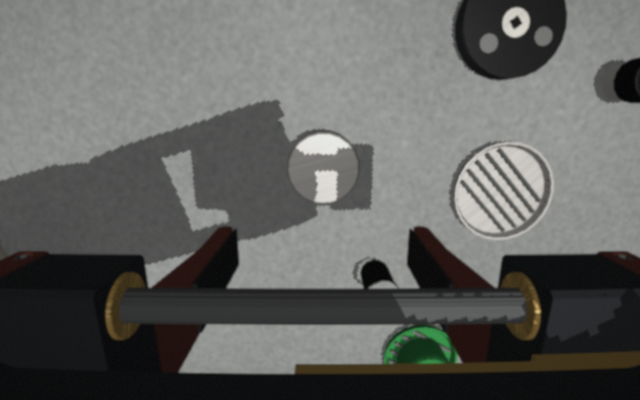

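View pics/w19c.png

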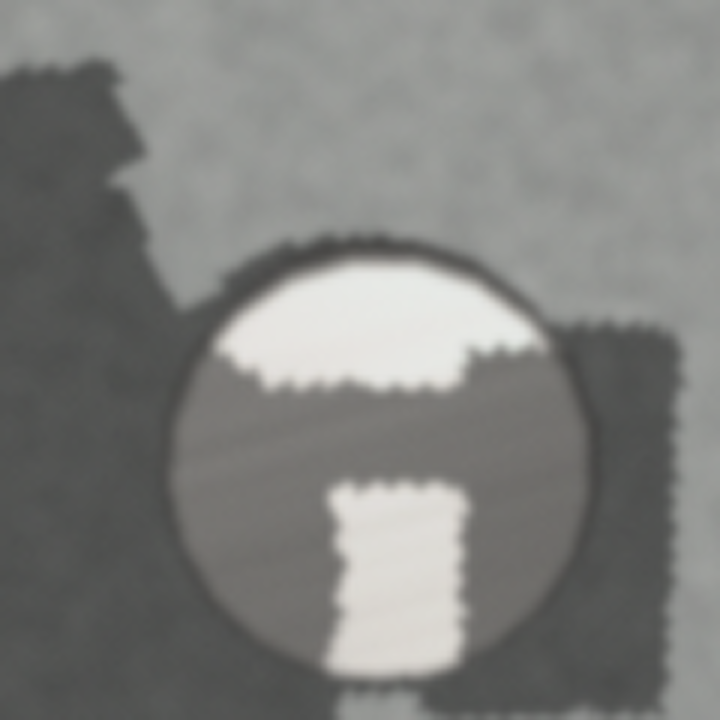

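Run:
```python
from h import *
cvw=(calibration('wrist'),np.load('pics/w19.npz')['V'])
print(onz('wrist',(322.8,167.6),36,cvw),onz('wrist',(501.5,189.5),9,cvw))
```

```text
[458.74609286 -41.22675433  36.        ] [ 603.11842612 -145.91255852    9.        ]
```

move_arm(
  rows=[
    [11,19,-40,0,-1],
    [11,19,-85,0,-1],
    [11,19,-120,0,-1],
    [11,19,-142,0,-1],
    [11,19,-156,0,-1],
    [11,19,-156,0,-1],
    [11,19,-156,0,-1],
  ],
)

```text
t: 31.3
ee_pos: [459.6, -41.5, 11.1]
orientation: [1.56, 0.936, -1.549]
ft_force: [0.0, 0.3, -1.1]
width: 87.4
```

move_arm(
  rows=[
    [0,0,0,0,-0.4],
    [0,0,0,0,0],
    [0,0,0,0,1],
    [0,0,0,0,1],
    [0,0,0,0,1],
    [0,0,0,0,1],
  ],
)

```text
t: 32.05
ee_pos: [459.8, -41.5, 11.5]
orientation: [1.56, 0.936, -1.548]
ft_force: [-0.9, -0.1, 6.8]
width: 63.3
```

There's vertical load again from gripping near the rim, so I'm regripping 4 mm lower.

move_arm(
  rows=[
    [0,0,0,0,-0.6],
    [0,0,0,0,-0.8],
    [0,0,-2,0,-0.8],
    [-0.5,0,-4.5,0,-0.8],
    [-0.5,0,-4.5,0,-0.8],
  ],
)

```text
t: 32.67
ee_pos: [459.0, -41.4, 6.7]
orientation: [1.56, 0.936, -1.549]
ft_force: [-0.5, -0.2, 0.0]
width: 79.0
```

move_arm(
  rows=[
    [0,0,0,0,-0.5],
    [0,0,0,0,0],
    [0,0,0,0,1],
    [0,0,0,0,1],
    [0,0,0,0,1],
    [0,0,0,0,1],
  ],
)

```text
t: 33.42
ee_pos: [459.0, -41.4, 6.7]
orientation: [1.56, 0.936, -1.549]
ft_force: [-0.4, -0.5, -1.4]
width: 63.6
```

move_arm(
  rows=[
    [0,0,3,0,1],
    [0,0,10,0,1],
    [0,0,35,0,1],
    [10,-8,70,0,1],
    [35,-26,80,0,1],
    [70,-51,80,0,1],
    [105,-77,80,0,1],
    [130,-95,80,0,1],
    [145,-106,80,0,1],
    [145,-106,80,0,1],
    [145,-106,80,0,1],
  ],
)

```text
t: 34.8
ee_pos: [602.9, -146.9, 86.6]
orientation: [1.559, 0.937, -1.55]
ft_force: [-0.6, 0.8, -0.9]
width: 63.6
```

```bash
python3 look.py w20
python3 - <<'E'
from h import *
s=get_image('scene');crop(s,190,140,130,100,6,'pics/s20.png')
E
```

```text
34.85 [ 602.88128378 -146.79896303   86.62399001] az -27.662288551236166 [-0.23513321  0.32822424 -1.77845765] 63.589931369411104
```

View pics/s20.png

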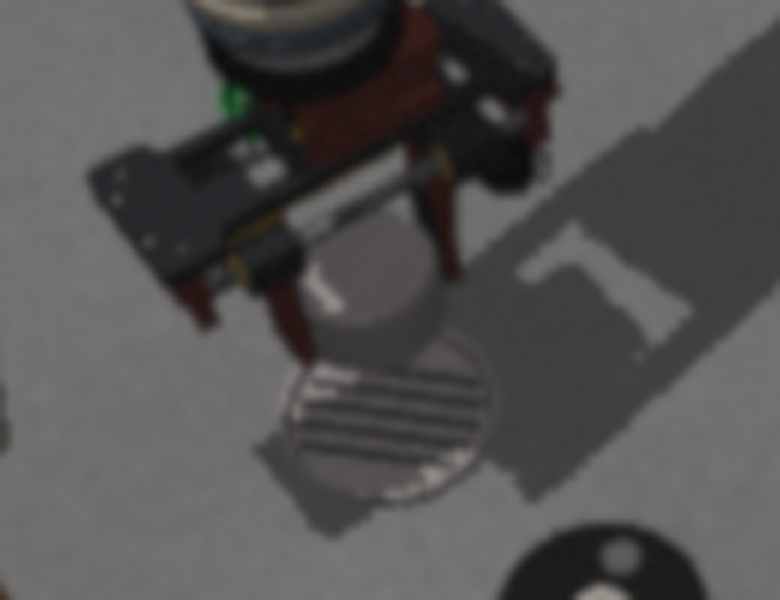

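View pics/w20.png

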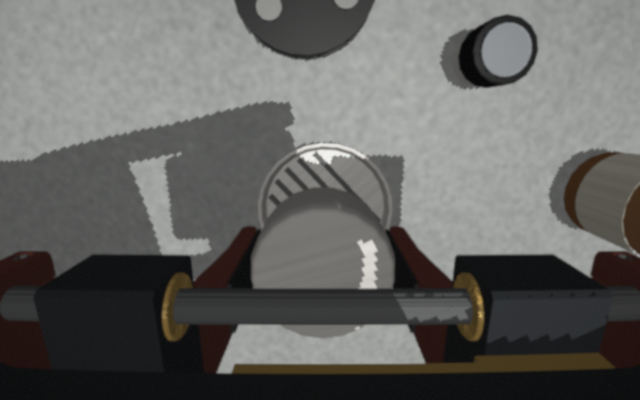

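The steel dish is level over its tray, so I'm lowering it.

move_arm(
  rows=[
    [1,-0.5,-20,0,1],
    [1,-0.5,-40,0,1],
    [1,-0.5,-55,0,1],
    [1,-0.5,-63,0,1],
    [1,-0.5,-68,0,1],
    [1,-0.5,-71,0,1],
    [1,-0.5,-71,0,1],
  ],
)

```text
t: 35.78
ee_pos: [604.1, -147.3, 15.8]
orientation: [1.559, 0.937, -1.549]
ft_force: [-0.8, -0.3, -1.0]
width: 63.7
```

```bash
python3 look.py w21
python3 - <<'E'
from h import *
s=get_image('scene');crop(s,190,140,130,100,6,'pics/s21.png')
E
```

```text
35.825 [ 604.2733246  -147.36605157   16.024117  ] az -27.657700334376457 [-0.01852406  0.03444415 -1.12843358] 63.748712958087495
```

View pics/w21.png

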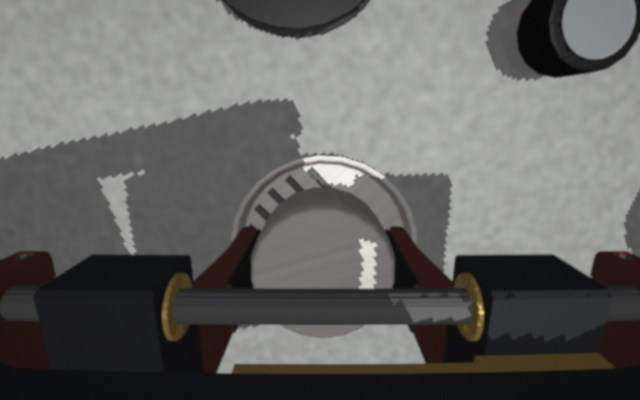

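View pics/s21.png

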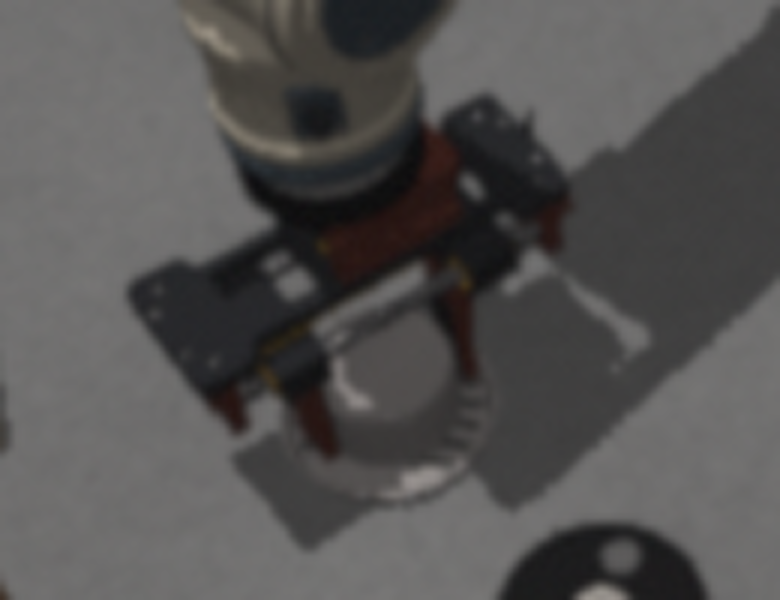

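Centred. I'll lower another 2.5 mm, release and withdraw straight up.

move_arm(
  rows=[
    [0,0,-1.5,0,1],
    [0,0,-2.5,0,1],
    [0,0,-2.5,0,1],
    [0,0,-2.5,0,-0.5],
    [0,0,-2.5,0,-0.6],
    [0,0,-2.5,0,-0.75],
    [0,0,-1,0,-0.9],
    [0,0,10,0,-0.9],
    [0,0,40,0,-0.9],
    [0,0,90,0,-1],
    [0,0,150,0,-1],
    [0,0,200,0,-1],
  ],
)

```text
t: 37.38
ee_pos: [604.6, -147.4, 219.4]
orientation: [1.56, 0.935, -1.547]
ft_force: [0.5, -0.5, -0.0]
width: 88.0
```

move_arm(
  rows=[
    [-30,-30,30,0,-1],
    [-80,-60,60,0,-1],
    [-130,-90,60,0,-1],
    [-160,-130,60,0,-1],
    [-160,-130,60,0,-1],
    [-160,-130,60,0,-1],
  ],
)

```text
t: 38.12
ee_pos: [444.7, -277.4, 280.0]
orientation: [1.562, 0.934, -1.547]
ft_force: [-0.1, 0.5, -0.1]
width: 87.6
```

```bash
python3 look.py w22
python3 - <<'E'
from h import *
s=get_image('scene');cv2.imwrite('pics/s22.png',cv2.resize(s[110:310,190:510],None,fx=2.5,fy=2.5,interpolation=2)); t=get_image('top')
cv2.imwrite('pics/t22.png',cv2.resize(t[130:290,170:490],None,fx=2.5,fy=2.5,interpolation=2))
E
```

```text
38.175 [ 445.04925201 -277.00465133  279.80070021] az -27.641103099202766 [ 0.09060127  0.62737648 -0.24069341] 87.73157303194535
```

View pics/s22.png

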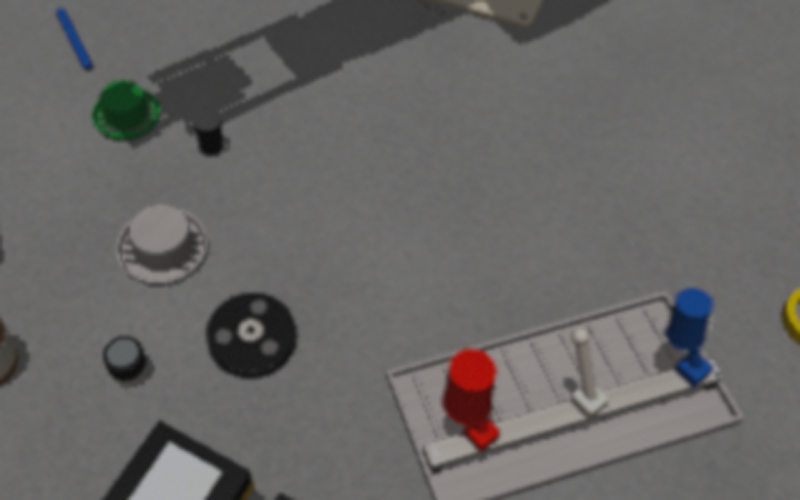

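View pics/w22.png

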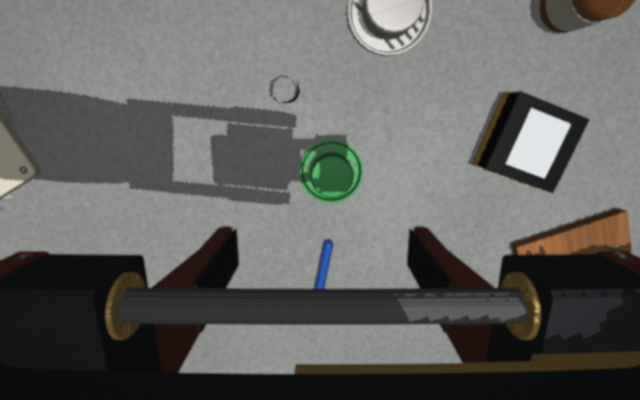

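View pics/t22.png

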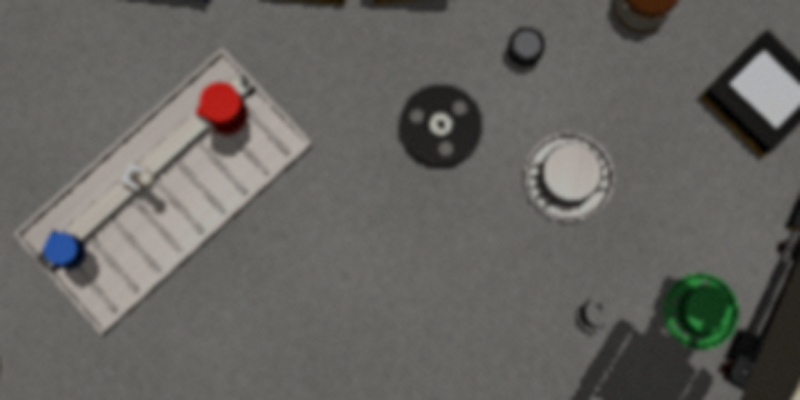

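Run:
```python
from h import *
np.set_printoptions(precision=1,suppress=True)
cvw=(calibration('wrist'),np.load('pics/w22.npz')['V'])
print('green',onz('wrist',(333,173),40,cvw),'tray',onz('wrist',(331,171),9,cvw))
px=lambda p:((p[0]+.5)/2.5-.5+170,(p[1]+.5)/2.5-.5+130)
py=lambda p:((p[0]+.5)/2.5-.5+190,(p[1]+.5)/2.5-.5+110)
print('steel',onz('top',px((571,169)),42),onz('scene',py((159,229)),42))
print('red',tri([ray('top',px((220,103))),ray('scene',py((472,369)))]))
print('blue',tri([ray('top',px((63,248))),ray('scene',py((692,306)))]))
print('reel',onz('top',px((440,126)),17))
o=ctrl.get_obs();print(o['t'],o['ft_force'])
ctrl.close_job()
```

```text
green [ 456.8 -286.    40. ] tray [ 454.4 -287.8    9. ]
steel [ 606.8 -146.5   42. ] [ 605.4 -147.6   42. ]
red (array([665.2, 218.7, 123.7]), [1.215833910677315, 1.2158339106773173])
blue (array([518.8, 377.3, 119. ]), [0.49724237358784124, 0.49724237358789725])
reel [661.3  -7.1  17. ]
38.275 [-0.  -0.1 -0. ]
the job is handed in; nothing more can be done
```

I took the stack apart and set out all four vessels mouth-down, then handed the job in at about 38 s. The job gives no verdict, so the results below are from my own last camera measurements.

- **Cups:** both hang on the pegs of their own colours. The closed ends measured 119–126 mm high, about where a fully home cup should be. By my estimate the origins are about 4 mm (blue) and 8 mm (red) from the tips, against a limit of 18 mm.
- **Dishes:** both look level on the ribs of their trays, the green about 3 mm and the steel about 2–3 mm off centre, against a limit of 15 mm.
- **Film reel and canister:** the reel measured where it was at the start. The canister looks unmoved, but I did not re-measure it.
- **Gripper:** it is open and clear of everything, and the wrist force read near zero.

Some checks disagreed or needed mending:

- **Peg angle:** the pegs lean about 20° away from square to the rail, unlike the description. I turned the gripper to match the lean I measured.
- **Regrips:** my first grip on each dish was too near the rim and put 5–7 N of vertical load on the wrist. I regripped each about 4 mm lower before lifting.
- **Grip width:** the fingers read about 2 mm narrower than the dishes' stated width, though both dishes held level.
- **Blue cup height:** two camera views disagreed by 5 mm (119 against 124 mm), which I put down to blurred pixels.

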